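Set up the label-roll stand: fork posts to their marks, then the spindle

TASK

Set up the label-roll stand for the next lot: slide every fork post in the rack into a sleeve of the stand, its key rib in the keyway, down until its black ring is level with the sleeve's mouth. Fill both outer sleeves, and the inner ones as far as the posts go. When all the posts are set, lay the spindle with its two label rolls in their forks, centred on the stand, and let go; leave the stamp, tape, tube and check weight where they are.

Things in the scene. Friction and masses are not known exactly. Their poses are not given: they have to be found in the camera images.
- stand: Bench stand, fixed, place varies: grey plate 90 (x) by 304 (y) mm, 10 thick, with four upright aluminium sleeves in a row at y = -125, -40, +40, +125 mm. Origin under its middle, on the table. Each sleeve is 42 mm across, with a keyway 9.5 mm wide cut through its wall all the way down on the stand's -x side. The black knobs on the +x side belong to spring brakes.
- mouth_A (a point): Centre of the mouth of the right-hand outer sleeve (stand y = -125 mm), 75 mm above the table; axes as the stand's. The bore is 27 mm wide and 65 deep, open at the top. A post goes in more than 29 mm only with its x axis along the stand's x (within 0.1 rad), so that its rib enters the keyway.
- mouth_B (a point): Centre of the mouth of the inner sleeve at stand y = -40 mm, 75 mm above the table; axes as the stand's. In each sleeve a sprung brake rubs on the post 25 mm below the mouth: sliding takes about 8 to 18 N, and the post stays at the depth where it is let go. Nothing stops it at the mark; it can be drawn up or pushed down again.
- mouth_C (a point): Centre of the mouth of the inner sleeve at stand y = +40 mm, 75 mm above the table; axes as the stand's. All sleeves are alike.
- mouth_D (a point): Centre of the mouth of the left-hand outer sleeve (stand y = +125 mm), 75 mm above the table; axes as the stand's.
- post_0: Fork post, loose, 112 mm tall, 0.13 kg, upright in a well of the rack; origin at the centre of its foot, z up. Round steel shank 24 mm across up to 60 mm (foot tapered to 21 mm over the lowest 5). Key rib 6 mm wide, standing out 4.5 mm, on the -x side from 29 to 45 mm up. The posts are all alike; one may be absent.
- post_1: Fork post like post_0. Above the shank a flat aluminium head, 40 mm wide in x, 18 mm thick in y, from 60 to 112 mm above the foot: solid to 90 mm, then two prongs with a 14 mm slot between them (flared to 26 at the top), open through y, in which the spindle lies.
- post_2: Fork post like post_0 and post_1. All are best held across the 18 mm thickness (y) of the solid part of the head, about 77 mm above the foot; the finger ends then stay clear of the sleeve when the ring is level with its mouth.
- post_3: Fork post like the others.
- post_0_ring (a point): Middle of the black marking ring (3 mm wide) of post_0, on its axis 50 mm above the foot; axes as the post's. Set right, it is at the centre of a sleeve's mouth.
- post_1_ring (a point): Middle of the black marking ring (3 mm wide) of post_1, on its axis 50 mm above the foot; axes as the post's. Set right, it is at the centre of a sleeve's mouth.
- post_2_ring (a point): Middle of the black marking ring (3 mm wide) of post_2, on its axis 50 mm above the foot; axes as the post's. Set right, it is at the centre of a sleeve's mouth.
- post_3_ring (a point): Middle of the black marking ring (3 mm wide) of post_3, on its axis 50 mm above the foot; axes as the post's. Set right, it is at the centre of a sleeve's mouth.
- rack: Pale wooden block 124 mm square, 76 high, 1.2 kg, loose on the table and may be knocked aside; origin under its middle. The posts stand in its four round wells, 25.5 mm wide and 26 deep, at x, y = +-37 mm (so open the fingers little more than needed), turned by up to 0.6 rad either way from the rack, feet 50 mm above the table.
- cradle: Low grey cradle, fixed, place varies, 85 (x) by 255 (y) mm, origin under its middle: two notched uprights at y = -116 and +116 mm, 68 mm high and 50 wide, hold the spindle with its axis 55 mm above the table along the cradle's y.
- spindle: Spindle, loose, 0.28 kg: steel rod 12 mm thick, 312 mm long, end caps 17 mm across, the last 8 mm. Origin at mid-length on the axis (balance point), y along the rod. Fixed on it: two white label rolls 68 mm across at y = 63 to 102 mm and -63 to -102; bare rod between them: grip there at the middle. In the forks of posts set right its axis is 121 mm above the table; either way round.
- lot_stamp: Bystander: hand stamp with black knob, 27 x 52 mm, 70 mm high, origin at its underside.
- tape: Bystander: roll of brown tape lying flat, 96 mm across, 48 mm high, origin at its underside.
- tube_long: Bystander: orange tapered tube lying on the table, 98 mm long, 20 mm thick, origin at its underside.
- check_weight: Bystander: small yellowish check weight, 22 mm across, 26 mm high, origin at its underside.
Things that resemble listed ones, but are neither listed nor needed, are in the scene too. Leave any pink look-alike of the post_3 alone.

How it is judged:
By the outcome, as a careful person would: the job done as asked, in the order asked, and still so for the second after the job is handed in, with the robot touching nothing.
Of post_0, post_1, post_2, post_3 only 3 to 4 are there at a start; the rules pass over those that are not, and their reading is None.
At some moment in a run one of rack may be knocked a few centimetres aside while the robot is not near it.
It also fails if it takes over 210 s, if anything falls off the work surface, if the arm or the gripper's body presses on something with over 40 N, if the wrist force passes 120 N, or if a joint passes its speed limit or range.

ROBOT

A 6-joint arm with a two-finger parallel gripper is mounted at the origin on a cart in front of the work surface, level with it; the furniture and walls round the work are solid. World frame = base frame: x ahead of the robot, y to its left, z up, the work surface at z = 0. Lengths are in m, angles in rad, forces in N, time in s.
With the tool pointing down it reaches from about 0.275 to 0.725 m from the base axis. Payload 15.9 kg.
Tool frame: the origin (TCP) lies on the centre line of the jaws, within the pads' length; the fingertips stand 25 mm ahead of it and the grasp point (between the pads) lies 6 mm ahead of it; z points along the fingers, y is the line along which they close (so a half turn about z gives the same grasp; the last joint's range is limited). The gripper opens to 85 mm and grips with 20 to 120 N. Pads are 22 mm wide; open, the fingers measure 114 mm over their backs; the gripper's body (76 mm by 85 mm) begins 54 mm behind the grasp point. The pads swing forward as they close: fully open they stand 13 mm farther back than shut.
Start: joints at [-1.19, 0.213, -0.034, 1.323, 0, 1.571], TCP at [0.186, -0.464, 0.256] pointing down, gripper open.
Joint ranges: [-2.98, 2.98], [-0.74, 1.72], [-1.14, 1.35], [-2.1, 2.04], [-1.57, 1.44], [-3.14, 3.14]. Speed limits (rad/s): [1.89, 1.89, 2.39, 2.57, 3.14, 3.14].

INTERFACE

Orientations are given as a unit quaternion [x, y, z, w].
In Python, from cell import ctrl gives the robot as it stands. The module is installed in compiled form; this text tells all that it offers.
- The arm moves only by the tool step_arm, never from a script. Its argument "deltas" is a list of rows, each an object with "linear": the shift along the tool's x, y, z in cm, a list of three; "twist": the turn, a rotation vector about the tool's x, y, z in rad, a list of three. In form: [{"linear": [dx, dy, dz], "twist": [rx, ry, rz]}, ...]. A call has 1 to 8 rows; each row is the pose to reach, as a shift and turn from the pose commanded when the call began, along the tool's axes at that moment; what a row does not reach only later rows make up. A row lasts 1/10 s, in which the tool goes at most 50 mm and 8.59 degrees, less where a joint would pass 70% of its speed; a pose out of reach is approached as far as the arm can. A call with a gripper value outside its range is refused whole. "gripper" is the gripper's target within -1 to 1 (shut at 1, half-way at 0, fully open at -1), set as the call begins (left out, the last holds). The fingers move at their own pace and stop on an object; "newtons" is the grip in N (left out, the last holds). Time passes only in rows, so rows that repeat a pose let the fingers close. It gives the time, the measured TCP pose, the force, the opening and the grip force at its end, in the units of the state.
- ctrl.observe(): the state, without advancing time (a new reading comes with each control period).
- ctrl.capture(name): name is "side" or "top"; returns the picture (420x560x3 uint8, red, green, blue); there is no depth.
- ctrl.calibration(name): a dict with "fx", "fy", "cx", "cy" (pixels), "world_from_camera" (4x4, takes a point from camera to world coordinates). Camera axes: x right, y up, looking along -z (the intrinsics and any distortion apply to the point x, -y, -z); pixel columns grow to the right and rows downward; lengths in m; the calibration is good to about 2 mm. A picture is of the moment at which its call begins. calibration takes no time and is no camera call.
- ctrl.job_done(): hands the job in; it is judged then, once.
Trained networks look in the newest picture that a camera, given by its name, has taken for a name from the list of things; names that differ only in an ending like _2 or _b are one class to them, and where a whole thing is asked for, a point or a joint stands for the part that bears it (a point fixed in the world has none). Each returns a list of dicts, best first, with "confidence" (0 to 1); they miss things now and then, are a little off and sometimes report something else, mostly with a low value. They report only what shows in the picture. A call takes as long as a camera call. They do not tell look-alikes from the thing itself.
- ctrl.search_frame(camera, name): "centre" ([x, y, z] in m, in world coordinates, good to about 4 mm: the middle of the surface that is visible of it).
- ctrl.masks_of(camera, name): "region" (420x560 bool, what is visible of it).
The state is a dict: "time": time; "joint_positions": joint angles; "dq": joint speeds; "joint_torque": joint torques, N m; "tcp_pos": TCP position; "ee_rot": TCP orientation; "force": force on the tool from outside, world axes, zero at the start; "moment": the same for the moment, N m; "width": opening from 0.0 (shut) to 1.0 (fully open); "grasp_force": force on a finger pad.
Only numpy, scipy, OpenCV 4.12 (cv2) and the standard library are available. Lean on these libraries where they do the work, as an engineer would, in place of code of your own. Each camera call takes 0.05 s, during which the arm holds its last target. There are 200 camera calls.

## Working session

There is one attempt and no reset: what is moved stays moved. The work goes in short steps, Python scripts to look and compute and a tool call to move; the robot and the scene stay as the last step left them, time stands still between calls to the robot, and variables do not carry over. Pictures are saved under pics/ and viewed, at most 14 in all, crops included, and the job is handed in when it is done.

Besides the shell and the picture viewer there is one more tool, called after "Call:" as name(argument=value, ...) on one line, values as JSON. step_arm: Moves the arm, as the interface text tells. Its arguments: {"type":"object","properties":{"deltas":{"type":"array","items":{"type":"object","properties":{"linear":{"type":"array","items":{"type":"number"}},"twist":{"type":"array","items":{"type":"number"}}}}},"gripper":{"type":"number"},"newtons":{"type":"number"}},"required":["deltas"]}

```bash
mkdir -p pics; cat > h.py <<'E'
import numpy as np, cv2
from cell import ctrl
from scipy.spatial.transform import Rotation as R
def snap(c,n=None):
    im=ctrl.capture(c)
    if n: cv2.imwrite(f'pics/{n}.png',im[:,:,::-1])
    return im
def proj(c,P):
    k=ctrl.calibration(c);T=np.linalg.inv(np.array(k['world_from_camera']))
    p=(T[:3,:3]@np.atleast_2d(P).T).T+T[:3,3]
    return np.c_[k['cx']+k['fx']*p[:,0]/-p[:,2],k['cy']-k['fy']*p[:,1]/-p[:,2]]
def unproj(c,uv,z):
    k=ctrl.calibration(c);T=np.array(k['world_from_camera']);uv=np.atleast_2d(uv)
    d=np.c_[(uv[:,0]-k['cx'])/k['fx'],-(uv[:,1]-k['cy'])/k['fy'],-np.ones(len(uv))]@T[:3,:3].T
    return T[:3,3]+d*((z-T[2,3])/d[:,2])[:,None]
E
python3 - <<'E'
from h import *
np.set_printoptions(precision=4,suppress=True)
s=ctrl.observe();print(s)
for c in('top','side'):
    im=snap(c,c+'0');k=ctrl.calibration(c);print(c,k)
    for n in ['stand','post_0','rack','cradle','spindle']:
        for d in ctrl.search_frame(c,n): print(c,n,np.round(d['centre'],3),round(d['confidence'],2),proj(c,d['centre']).round(0))
E
```

```text
{'time': 0.0, 'joint_positions': array([-1.19  ,  0.2134, -0.035 ,  1.3235,  0.    ,  1.5708]), 'dq': array([-0.0014,  0.0004,  0.0002,  0.0001, -0.0002,  0.0006]), 'joint_torque': array([  0.0015, -68.6158,  48.712 ,   0.0172,  -0.0001,  -0.    ]), 'tcp_pos': array([ 0.1857, -0.4639,  0.2558]), 'ee_rot': array([ 0.9819,  0.1893, -0.0001, -0.0005]), 'force': array([ 0.3568,  0.8323, -0.4156]), 'moment': array([-0.0057, -0.0195,  0.0077]), 'grasp_force': 0.0, 'width': 0.9981187736385719}
top {'fx': 475.6478092817354, 'fy': 475.6478092817354, 'cx': 280.9644616806618, 'cy': 208.83753065035665, 'world_from_camera': array([[-0.0032,  0.9825, -0.1862,  0.1957],
       [-1.    , -0.0019,  0.0073,  0.1233],
       [ 0.0068,  0.1863,  0.9825,  1.7584],
       [ 0.    ,  0.    ,  0.    ,  1.    ]])}
top stand [0.453 0.285 0.011] 0.86 [[234. 228.]]
top post_0 [ 0.409 -0.333  0.139] 0.44 [[410. 235.]]
top post_0 [ 0.482 -0.346  0.14 ] 0.4 [[413. 214.]]
top rack [ 0.446 -0.298  0.079] 0.78 [[396. 227.]]
top rack [ 0.459 -0.044  0.071] 0.31 [[324. 224.]]
top cradle [ 0.454 -0.029  0.013] 0.97 [[31
[... 206 characters left out ...]
212.89028849318572, 'world_from_camera': array([[ 0.9934,  0.0591, -0.0983,  0.3875],
       [-0.1146,  0.5297, -0.8404, -1.0715],
       [ 0.0024,  0.8461,  0.533 ,  0.8315],
       [ 0.    ,  0.    ,  0.    ,  1.    ]])}
side stand [0.453 0.256 0.052] 0.66 [[256. 200.]]
side post_0 [ 0.48  -0.37   0.129] 0.96 [[285. 307.]]
side post_0 [ 0.496 -0.294  0.136] 0.88 [[287. 283.]]
side post_0 [ 0.56  -0.194  0.077] 0.79 [[306. 273.]]
side post_0 [ 0.407 -0.351  0.131] 0.62 [[252. 304.]]
side rack [ 0.444 -0.363  0.072] 0.85 [[269. 324.]]
side cradle [ 0.447 -0.102  0.01 ] 0.68 [[262. 273.]]
side cradle [0.455 0.257 0.051] 0.26 [[256. 200.]]
side spindle [ 0.458 -0.039  0.063] 0.74 [[264. 245.]]
```

View pics/top0.png

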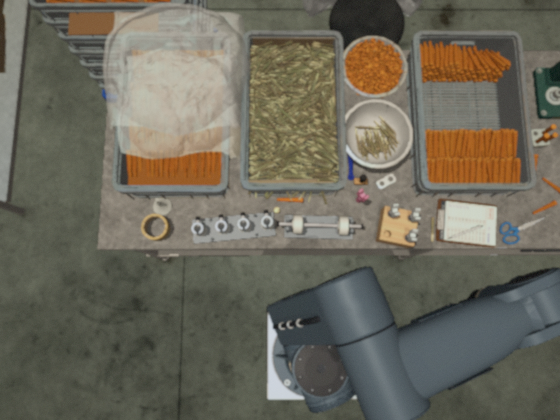

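View pics/side0.png

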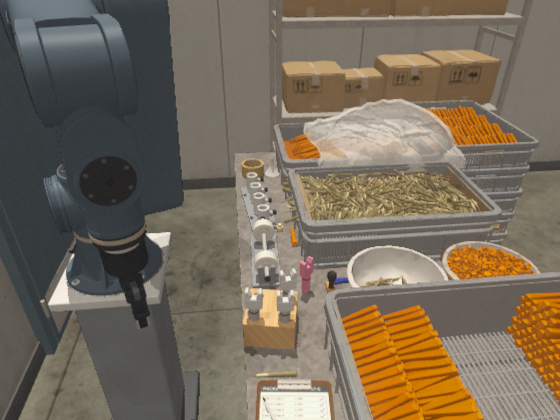

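```bash
python3 - <<'E'
from h import *
t=cv2.imread('pics/top0.png');s=cv2.imread('pics/side0.png')
f=lambda im,x,y,w,h,W,H:cv2.resize(im[y:y+h,x:x+w],(W,H),interpolation=cv2.INTER_CUBIC)
a=np.hstack([f(t,365,192,80,60,400,300),f(s,235,255,80,90,266,300)]);
a=np.hstack([a,np.zeros((300,800-a.shape[1],3),np.uint8)])
b=f(t,185,200,100,45,500,225);c=f(s,235,165,50,75,200,300)
r=np.zeros((300,800,3),np.uint8);r[:225,:500]=b;r[:300,500:700]=c
cv2.imwrite('pics/crop0.png',np.vstack([a,r]))
E
```

```text
(no output)
```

View pics/crop0.png

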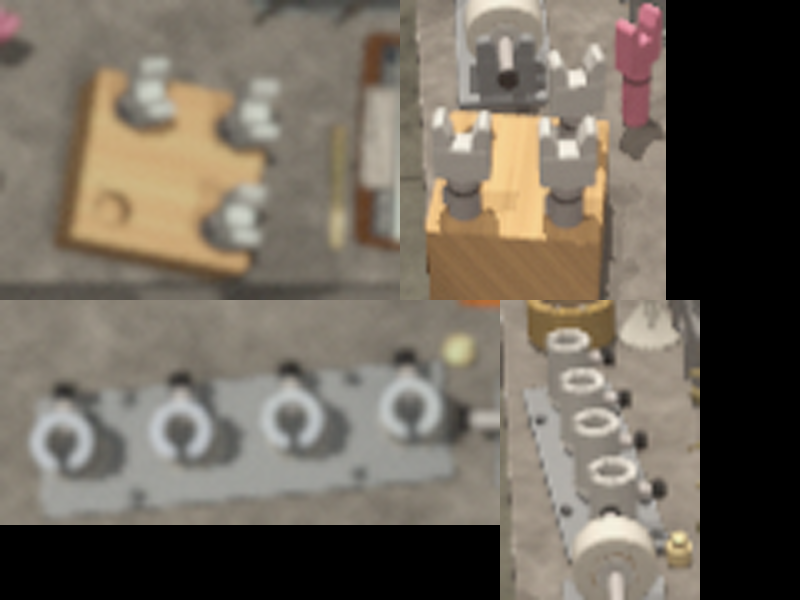

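```bash
cat >> h.py <<'E'
from scipy.optimize import minimize, differential_evolution
def gray(im): return cv2.GaussianBlur(cv2.cvtColor(im,cv2.COLOR_RGB2GRAY).astype(np.float32),(0,0),0.6)
def samp(g,uv): return cv2.remap(g,uv[:,0].astype(np.float32)[:,None],uv[:,1].astype(np.float32)[:,None],cv2.INTER_LINEAR).ravel()
def place(L,x,y,a):
    c,s=np.cos(a),np.sin(a);return np.c_[x+c*L[:,0]-s*L[:,1],y+s*L[:,0]+c*L[:,1],L[:,2]]
def annul(r0,r1,n,skip=0.35):
    t=np.linspace(-np.pi+skip,np.pi-skip,48)
    return np.concatenate([np.c_[r*np.cos(t),r*np.sin(t)] for r in np.linspace(r0,r1,n)])
def fit(score,x0,span):
    b=[(a-s,a+s) for a,s in zip(x0,span)]
    return differential_evolution(lambda p:-score(p),b,seed=1,tol=1e-6,maxiter=150,popsize=12)
YS=[-.125,-.04,.04,.125]
def stand_score(c,g,ys=YS):
    ring=annul(.0145,.0200,4);ins=annul(.002,.0115,4,0);out=annul(.0235,.027,2,.6)
    mk=lambda A:np.concatenate([np.c_[A[:,0],A[:,1]+y,np.full(len(A),.075)] for y in ys])
    r,i,o=mk(ring),mk(ins),mk(out)
    f=lambda L,p:samp(g,proj(c,place(L,*p))).mean()
    return lambda p:2*f(r,p)-f(i,p)-f(o,p)
def inbox(c,im,hx,hy,z):
    pass
def rack_score(c,im):
    g=cv2.GaussianBlur(im[:,:,0].astype(np.float32)-im[:,:,2],(0,0),.6) # R-B: wood
    u=np.linspace(-.055,.055,30)
    def edge(d): 
        e=[]
        for s in(-1,1): e+= [np.c_[u,np.full(30,s*d)],np.c_[np.full(30,s*d),u]]
        e=np.concatenate(e);return np.c_[e,np.full(len(e),.076)]
    i,o=edge(.058),edge(.066)
    def sc(p):
        a=samp(g,proj(c,place(i,*p)));b=samp(g,proj(c,place(o,*p)));return np.median(a)+a.mean()-b.mean()*1.0
    return sc
E
python3 - <<'E'
from h import *
np.set_printoptions(precision=4,suppress=True)
T=snap('top');S=snap('side')
for c,im in(('top',T),('side',S)):
    r=fit(stand_score(c,gray(im)),[.455,.27,.07],[.03,.03,.15]);print('stand',c,r.x,-r.fun)
    r=fit(rack_score(c,im),[.446,-.30,-.15],[.03,.03,.3]);print('rack',c,r.x,-r.fun)
    for n in ('post_0','spindle'):
        for d in ctrl.masks_of(c,n):
            m=d['region'];v,u=np.nonzero(m);print(n,c,round(d['confidence'],2),m.sum(),u.mean().round(1),v.mean().round(1),u.min(),u.max(),v.min(),v.max())
E
```

```text
Traceback (most recent call last):
  File "h.py", line 26, in fit
    return differential_evolution(lambda p:-score(p),b,seed=1,tol=1e-6,maxiter=150,popsize=12)
  File "h.py", line 26, in <lambda>
    return differential_evolution(lambda p:-score(p),b,seed=1,tol=1e-6,maxiter=150,popsize=12)
                                            ~~~~~^^^
  File "h.py", line 33, in <lambda>
    return lambda p:2*f(r,p)-f(i,p)-f(o,p)
                             ~^^^^^
  File "h.py", line 32, in <lambda>
    f=lambda L,p:samp(g,proj(c,place(L,*p))).mean()
                        ~~~~^^^^^^^^^^^^^^^
  File "h.py", line 9, in proj
    k=ctrl.calibration(c);T=np.linalg.inv(np.array(k['world_from_camera']))
ValueError: time passes only in moves, steps and waits
```

```bash
python3 - <<'E'
s=open('h.py').read()
s=s.replace("def snap","_K={}\ndef cal(c):\n    if c not in _K: _K[c]=ctrl.calibration(c)\n    return _K[c]\ndef snap",1).replace("k=ctrl.calibration(c)","k=cal(c)").replace("def inbox(c,im,hx,hy,z):\n    pass\n","")
s+='''
def box(x0,x1,y0,y1,z0,z1): return np.array([[x,y,z] for x in(x0,x1) for y in(y0,y1) for z in(z0,z1)])
_t=np.linspace(0,6.28,17)
def parts(z0):
    h=.009;P=[np.concatenate([np.c_[.012*np.cos(_t),.012*np.sin(_t),0*_t+z] for z in(z0,.06)]),box(-.02,.02,-h,h,.06,.09)]
    for s in(-1,1): P.append(np.concatenate([box(s*.007,s*.02,-h,h,.09,.1),box(s*.013,s*.02,-h,h,.112,.112)]))
    return P
def render(c,p,zf,off,sh,z0=.026,k=4):
    im=np.zeros((sh[0]*k,sh[1]*k),np.uint8)
    for L in parts(z0):
        uv=(proj(c,place(L+[0,0,zf],*p))-off+.5)*k
        cv2.fillConvexPoly(im,cv2.convexHull(np.round(uv).astype(np.int32)),255)
    return cv2.resize(im,(sh[1],sh[0]),interpolation=cv2.INTER_AREA)/255.
def post_score(masks,zf,z0=.026):
    """masks: list of (cam, bool mask)"""
    M=[]
    for c,m in masks:
        v,u=np.nonzero(m);o=np.array([u.min()-6,v.min()-6]);M.append((c,m[o[1]:v.max()+7,o[0]:u.max()+7].astype(float),o))
    def sc(p):
        t=0
        for c,m,o in M:
            r=render(c,p,zf,o,m.shape,z0);t+=np.minimum(r,m).sum()/np.maximum(r,m).sum()
        return t/len(M)
    return sc
'''
open('h.py','w').write(s)
E
cat > meas.py <<'E'
from h import *
np.set_printoptions(precision=4,suppress=True)
def posts(n0=(.446,-.30)):
    ms={c:[d['region'] for d in ctrl.masks_of(c,'post_0') if d['confidence']>.3] for c in('top','side')}
    for m in ms['side']:
        v,u=np.nonzero(m)
        if v.mean()<260 or u.mean()>297: continue
        x,y,_=unproj('side',[u.mean(),v.mean()],.13)[0]
        L=[('side',m)]
        for t in ms['top']:
            tv,tu=np.nonzero(t);q=unproj('top',[tu.mean(),tv.mean()],.14)[0]
            if np.hypot(q[0]-x,q[1]-y)<.03: L.append(('top',t))
        for sub in (L,L[:1],L[1:]):
            if sub:
                r=fit(post_score(sub,.05),[x,y,0],[.03,.03,.8]);print('post',[c for c,_ in sub],r.x,round(-r.fun,3))
E
python3 - <<'E'
from meas import *
T=snap('top');S=snap('side')
for c,im in(('top',T),('side',S)):
    r=fit(stand_score(c,gray(im)),[.455,.27,.07],[.03,.03,.15]);print('stand',c,r.x,-r.fun)
    r=fit(rack_score(c,im),[.446,-.30,-.15],[.03,.03,.3]);print('rack',c,r.x,-r.fun)
posts();print(ctrl.observe()['time'])
E
```

```text
stand top [0.4584 0.2874 0.0957] 94.90620422363281
rack top [ 0.4525 -0.3115 -0.2156] 94.97077941894531
stand side [0.4591 0.2897 0.0961] 64.71405029296875
rack side [ 0.4545 -0.3106 -0.2334] 122.0863037109375
post ['side'] [ 0.4107 -0.3403 -0.1177] 0.921
post ['side'] [ 0.4107 -0.3403 -0.1177] 0.921
post ['side'] [ 0.4986 -0.2786  0.0632] 0.755
post ['side'] [ 0.4986 -0.2786  0.0632] 0.755
0.9
```

```bash
cat > go.py <<'E'
import sys
from h import *
np.set_printoptions(precision=3,suppress=True)
def go(x,y,z,phi):
    s=ctrl.observe();A=R.from_quat(s['ee_rot']);B=R.from_matrix([[np.cos(phi),np.sin(phi),0],[np.sin(phi),-np.cos(phi),0],[0,0,-1]])
    d=A.inv().apply(np.array([x,y,z])-s['tcp_pos'])*100
    print('go',d.round(2),(A.inv()*B).as_rotvec().round(3),'| tcp',s['tcp_pos'],'t',round(s['time'],2),'w',round(s['width'],3),'gf',round(s['grasp_force'],1),'F',s['force'].round(1),'phi',np.arctan2(*A.as_matrix()[[1,0],0]).round(4),'z',A.as_matrix()[:,2].round(3),'j',s['joint_positions'].round(2))
if __name__=='__main__': go(*map(float,sys.argv[1:]))
E
python3 go.py .410 -.3395 .24 -.12
```

```text
go [25.44 -3.24  1.63] [-0.    -0.     0.501] | tcp [ 0.186 -0.464  0.256] t 0.9 w 0.998 gf 0.0 F [-0.1 -0.1 -0.6] phi 0.3808 z [ 0.  0. -1.] j [-1.19  0.21 -0.03  1.32  0.    1.57]
```

Call:
step_arm(deltas=[{"linear": [12.5,-1.6,0.8],"twist": [0,0,0.25]},{"linear": [25.4,-3.2,1.6],"twist": [0,0,0.5]},{"linear": [25.4,-3.2,1.6],"twist": [0,0,0.5]},{"linear": [25.4,-3.2,1.6],"twist": [0,0,0.5]},{"linear": [25.4,-3.2,1.6],"twist": [0,0,0.5]},{"linear": [25.4,-3.2,1.6],"twist": [0,0,0.5]},{"linear": [25.4,-3.2,1.6],"twist": [0,0,0.5]},{"linear": [25.4,-3.2,1.6],"twist": [0,0,0.5]}], gripper=0, newtons=80)

```text
time: 1.7
tcp_pos: [0.4099, -0.3398, 0.2402]
ee_rot: [0.998, -0.059, -0.0, -0.0]
force: [0.3, -0.7, -0.0]
width: 0.499
grasp_force: 0.0
```

```bash
python3 go.py .410 -.3395 .133 -.12; python3 -c "
from meas import *
S=snap('side');T=snap('top')
posts()
a=S[240:345,225:365][:,:,::-1];b=T[180:270,350:470][:,:,::-1]
cv2.imwrite('pics/c1.png',np.hstack([cv2.resize(a,(400,300),interpolation=2),cv2.resize(b,(400,300),interpolation=2)]))"
```

```text
go [ 0.01 -0.03 10.72] [-0.     0.     0.002] | tcp [ 0.41 -0.34  0.24] t 1.7 w 0.499 gf 0.0 F [ 0.3 -0.7 -0. ] phi -0.118 z [-0.  0. -1.] j [-0.69  0.28  0.02  1.3  -0.    2.57]
post ['side', 'top'] [ 0.4108 -0.3401 -0.1417] 0.645
post ['side'] [ 0.4108 -0.3403 -0.138 ] 0.907
post ['top'] [ 0.4124 -0.3364 -0.7814] 0.471
post ['side', 'top'] [ 0.4979 -0.2804  0.1536] 0.752
post ['side'] [ 0.498  -0.278   0.1174] 0.827
post ['top'] [ 0.4992 -0.2818 -0.2977] 0.717
post ['side'] [ 0.4824 -0.3549 -0.1126] 0.901
post ['side'] [ 0.4824 -0.3549 -0.1126] 0.901
```

View pics/c1.png

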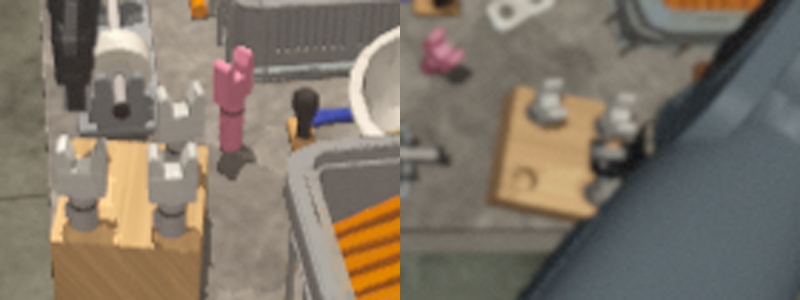

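Call:
step_arm(deltas=[{"linear": [0,0,0],"twist": [0,0,-0.15]},{"linear": [0,0,0],"twist": [0,0,-0.3]},{"linear": [0,0,0],"twist": [0,0,-0.45]},{"linear": [0,0,0],"twist": [0,0,-0.6]},{"linear": [0,0,0],"twist": [0,0,-0.75]},{"linear": [0,0,0],"twist": [0,0,-0.9]},{"linear": [0,0,0],"twist": [0,0,-1.05]},{"linear": [0,0,0],"twist": [0,0,-1.2]}])

```text
time: 2.7
tcp_pos: [0.409, -0.3406, 0.2405]
ee_rot: [0.856, 0.517, 0.0, 0.0]
force: [-0.2, 0.6, 0.2]
width: 0.499
grasp_force: 0.0
```

Call:
step_arm(deltas=[{"linear": [0,0,0],"twist": [0,0,-0.15]},{"linear": [0,0,0],"twist": [0,0,-0.3]},{"linear": [0,0,0],"twist": [0,0,-0.45]},{"linear": [0,0,0],"twist": [0,0,-0.6]},{"linear": [0,0,0],"twist": [0,0,-0.75]},{"linear": [0,0,0],"twist": [0,0,-0.9]},{"linear": [0,0,0],"twist": [0,0,-1.05]},{"linear": [0,0,0],"twist": [0,0,-1.2]}])

```text
time: 3.5
tcp_pos: [0.409, -0.3407, 0.2405]
ee_rot: [0.415, 0.91, -0.0, 0.0]
force: [0.1, -0.2, 1.2]
width: 0.499
grasp_force: 0.0
```

Call:
step_arm(deltas=[{"linear": [0,0,0],"twist": [0,0,-0.15]},{"linear": [0,0,0],"twist": [0,0,-0.3]},{"linear": [0,0,0],"twist": [0,0,-0.45]},{"linear": [0,0,0],"twist": [0,0,-0.6]},{"linear": [0,0,0],"twist": [0,0,-0.73]},{"linear": [0,0,0],"twist": [0,0,-0.73]}])

```text
time: 4.1
tcp_pos: [0.4092, -0.3406, 0.2405]
ee_rot: [0.065, 0.998, -0.0, 0.0]
force: [0.2, 0.5, -0.4]
width: 0.502
grasp_force: 0.0
```

```bash
python3 go.py .4108 -.340 .133 3.0116
```

```text
go [-0.15  0.08 10.75] [-0.  0.  0.] | tcp [ 0.409 -0.341  0.24 ] t 4.1 w 0.502 gf 0.0 F [ 0.2  0.5 -0.4] phi 3.0118 z [ 0. -0. -1.] j [-0.69  0.28  0.02  1.3  -0.   -0.56]
```

Call:
step_arm(deltas=[{"linear": [-0.15,0.08,4],"twist": [0,0,0]},{"linear": [-0.15,0.08,7],"twist": [0,0,0]},{"linear": [-0.15,0.08,9],"twist": [0,0,0]},{"linear": [-0.15,0.08,10.7],"twist": [0,0,0]},{"linear": [-0.15,0.08,10.7],"twist": [0,0,0]},{"linear": [-0.15,0.08,10.7],"twist": [0,0,0]}])

```text
time: 4.7
tcp_pos: [0.4111, -0.3397, 0.1339]
ee_rot: [0.067, 0.998, -0.0, 0.0]
force: [-0.2, -0.7, -0.2]
width: 0.496
grasp_force: 0.0
```

Call:
step_arm(deltas=[{"linear": [0,0,0],"twist": [0,0,0]},{"linear": [0,0,0],"twist": [0,0,0]},{"linear": [0,0,0],"twist": [0,0,0]},{"linear": [0,0,0],"twist": [0,0,0]},{"linear": [0,0,0],"twist": [0,0,0]},{"linear": [0,0,0],"twist": [0,0,0]},{"linear": [0,0,0],"twist": [0,0,0]}], gripper=1)

```text
time: 5.4
tcp_pos: [0.412, -0.3408, 0.1348]
ee_rot: [0.066, 0.998, -0.002, 0.001]
force: [-0.3, -4.8, 6.0]
width: 0.21
grasp_force: 77.8
```

```bash
python3 go.py .4108 -.340 .25 3.0116; python3 -c "
from meas import *
S=snap('side','s2');T=snap('top')
posts()"
```

```text
go [  0.1    0.03 -11.52] [-0.003  0.002 -0.002] | tcp [ 0.412 -0.341  0.135] t 5.4 w 0.21 gf 77.8 F [-0.3 -4.8  6. ] phi 3.0097 z [ 0.002 -0.003 -1.   ] j [-0.69  0.33 -0.19  1.05 -0.   -0.56]
post ['side'] [ 0.4819 -0.3548 -0.1011] 0.899
post ['side'] [ 0.4819 -0.3548 -0.1011] 0.899
post ['side', 'top'] [ 0.4983 -0.2799  0.0541] 0.843
post ['side'] [ 0.4981 -0.2779  0.107 ] 0.799
post ['top'] [ 0.4991 -0.2809  0.0551] 0.907
post ['side'] [ 0.4102 -0.3513 -0.0456] 0.497
post ['side'] [ 0.4102 -0.3513 -0.0456] 0.497
```

```bash
python3 go.py .4468 .4129 .26 3.2376
```

```text
go [  6.42  75.13 -12.75] [-0.003  0.002 -0.228] | tcp [ 0.412 -0.341  0.135] t 5.6 w 0.2 gf 77.8 F [-1.3 -5.7  6.1] phi 3.0097 z [ 0.002 -0.003 -1.   ] j [-0.69  0.33 -0.19  1.05 -0.   -0.56]
```

Call:
step_arm(deltas=[{"linear": [0,0,-4],"twist": [0,0,0]},{"linear": [0,0,-8],"twist": [0,0,0]},{"linear": [0,1,-12.7],"twist": [0,0,0]},{"linear": [0.3,5,-12.7],"twist": [0,0,0]},{"linear": [0.7,10,-12.7],"twist": [0,0,0]},{"linear": [1,15,-12.7],"twist": [0,0,-0.05]},{"linear": [1.6,20,-12.7],"twist": [0,0,-0.1]},{"linear": [2,25,-12.7],"twist": [0,0,-0.15]}])

```text
time: 6.4
tcp_pos: [0.4237, -0.088, 0.2611]
ee_rot: [-0.01, 1.0, -0.0, 0.001]
force: [2.4, -0.2, -0.8]
width: 0.204
grasp_force: 77.9
```

```bash
python3 go.py .4468 .4129 .26 3.2376
```

```text
go [-3.32 50.03  0.1 ] [-0.     0.001 -0.076] | tcp [ 0.424 -0.088  0.261] t 6.4 w 0.204 gf 77.9 F [ 2.4 -0.2 -0.8] phi -3.1215 z [ 0.001 -0.    -1.   ] j [-0.2   0.07 -0.19  1.31  0.   -0.22]
```

Call:
step_arm(deltas=[{"linear": [-0.4,6,0.1],"twist": [0,0,0]},{"linear": [-0.8,12.5,0.1],"twist": [0,0,-0.02]},{"linear": [-1.3,19,0.1],"twist": [0,0,-0.04]},{"linear": [-1.7,25,0.1],"twist": [0,0,-0.06]},{"linear": [-2.1,31,0.1],"twist": [0,0,-0.076]},{"linear": [-2.5,37.5,0.1],"twist": [0,0,-0.076]},{"linear": [-2.9,44,0.1],"twist": [0,0,-0.076]},{"linear": [-3.3,50,0.1],"twist": [0,0,-0.076]}])

```text
time: 7.2
tcp_pos: [0.4426, 0.3121, 0.2601]
ee_rot: [-0.047, 0.999, 0.0, 0.001]
force: [1.0, -0.5, -1.4]
width: 0.205
grasp_force: 78.0
```

Call:
step_arm(deltas=[{"linear": [0,2,4],"twist": [0,0,0]},{"linear": [0,2,6],"twist": [0,0,0]},{"linear": [0,2,6],"twist": [0,0,0]},{"linear": [0,2,6],"twist": [0,0,0]}])

```text
time: 7.6
tcp_pos: [0.4411, 0.3295, 0.2004]
ee_rot: [-0.047, 0.999, 0.0, 0.0]
force: [0.2, -0.9, 0.0]
width: 0.203
grasp_force: 78.2
```

```bash
python3 go.py .4468 .4129 .18 3.2376; python3 -c "
from h import *
S=snap('side');T=snap('top')
z=ctrl.observe()['tcp_pos']
print(proj('side',z),proj('top',z),proj('side',[.4468,.4129,.075]),proj('top',[.4468,.4129,.075]))
a=S[130:220,225:315][:,:,::-1];b=T[180:270,160:250][:,:,::-1]
cv2.imwrite('pics/c2.png',np.hstack([cv2.resize(a,(400,400),interpolation=2),cv2.resize(b,(400,400),interpolation=2)]))"
```

```text
go [-1.35  8.25  2.04] [ 0.     0.    -0.001] | tcp [0.441 0.33  0.2  ] t 7.6 w 0.203 gf 78.2 F [ 0.2 -0.9  0. ] phi -3.0469 z [ 0.  0. -1.] j [ 0.64  0.33 -0.02  1.22 -0.    0.55]
[[250.13809155 153.81408126]] [[215.18917248 223.54296257]] [[251.40949734 174.64438841]] [[196.43407159 227.70464988]]
```

View pics/c2.png

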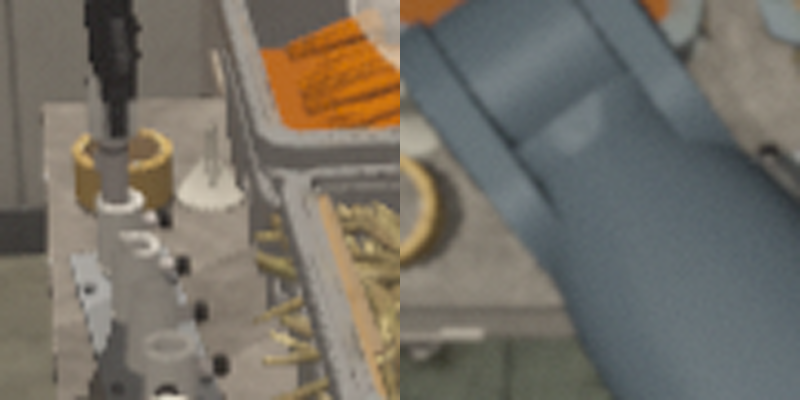

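Call:
step_arm(deltas=[{"linear": [-0.6,4,0],"twist": [0,0,0]},{"linear": [-1.35,8.25,0],"twist": [0,0,0]},{"linear": [-1.35,8.25,1],"twist": [0,0,0]},{"linear": [-1.35,8.25,2],"twist": [0,0,0]},{"linear": [-1.35,8.25,2],"twist": [0,0,0]},{"linear": [-1.35,8.25,2],"twist": [0,0,0]}])

```text
time: 8.3
tcp_pos: [0.4467, 0.4121, 0.1798]
ee_rot: [-0.047, 0.999, -0.0, 0.0]
force: [0.7, -0.7, -0.7]
width: 0.204
grasp_force: 78.5
```

```bash
cat > ins.py <<'E'
import sys
from h import *
x,y=map(float,sys.argv[1:3]); n=sys.argv[3]
S=snap('side');p=ctrl.observe()['tcp_pos'];f=p[2]-.085
print('tcp',p,'mouth',proj('side',[x,y,.075]),'foot@tcp',proj('side',[p[0],p[1],f]),'ring@tcp',proj('side',[p[0],p[1],f+.05]))
u,v=proj('side',[x,y,.09])[0].astype(int);u-=25;v-=30
im=cv2.resize(S[v:v+50,u:u+50],(600,600),interpolation=cv2.INTER_CUBIC)
for P,c in(([x,y,.075],(255,0,0)),([p[0],p[1],f],(0,255,0))):
    for r in(.012,.0135,.021):
        t=np.linspace(0,6.28,40);q=np.c_[P[0]+r*np.cos(t),P[1]+r*np.sin(t),0*t+P[2]]
        cv2.polylines(im,[np.round((proj('side',q)-[u,v]+.5)*12).astype(np.int32)],True,c,1)
cv2.imwrite(f'pics/{n}.png',im[:,:,::-1])
E
python3 ins.py .4468 .4129 i1; python3 go.py .4468 .4129 .16 3.2376
```

```text
tcp [0.44684212 0.41229162 0.18011883] mouth [[251.40949734 174.64438841]] foot@tcp [[251.25336303 170.08798892]] ring@tcp [[250.80637627 158.32485143]]
go [-0.    0.06  2.01] [ 0.     0.001 -0.002] | tcp [0.447 0.412 0.18 ] t 8.35 w 0.205 gf 78.5 F [-0.  -0.9 -1.4] phi -3.0475 z [ 0.  0. -1.] j [ 0.75  0.46  0.12  1.23 -0.    0.65]
```

View pics/i1.png

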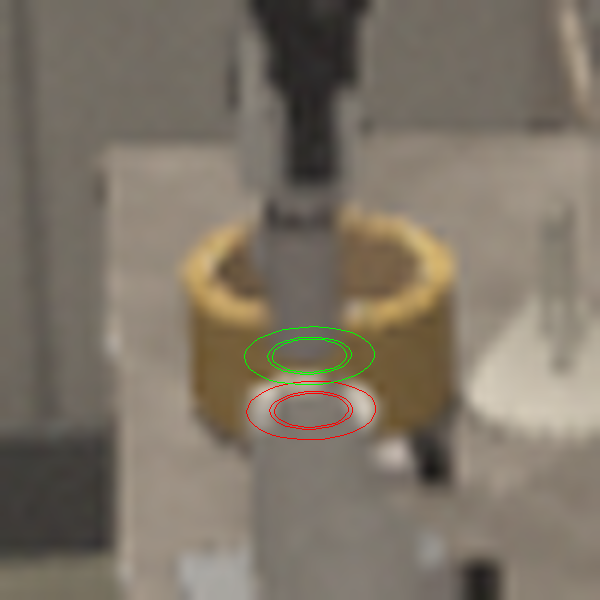

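Call:
step_arm(deltas=[{"linear": [-0.12,0.06,0],"twist": [0,0,0]},{"linear": [-0.12,0.06,1],"twist": [0,0,0]},{"linear": [-0.12,0.06,1.7],"twist": [0,0,0]},{"linear": [-0.12,0.06,2.1],"twist": [0,0,0]},{"linear": [-0.12,0.06,2.5],"twist": [0,0,0]},{"linear": [-0.12,0.06,2.8],"twist": [0,0,0]},{"linear": [-0.12,0.06,3.0],"twist": [0,0,0]},{"linear": [-0.12,0.06,3.0],"twist": [0,0,0]}])

```text
time: 9.15
tcp_pos: [0.4477, 0.4135, 0.149]
ee_rot: [-0.048, 0.999, -0.0, -0.0]
force: [0.8, -4.1, -3.5]
width: 0.206
grasp_force: 78.8
```

```bash
python3 go.py .448 .4129 .11 3.2376
```

```text
go [-0.03 -0.06  3.9 ] [-0.001 -0.    -0.001] | tcp [0.448 0.413 0.149] t 9.15 w 0.206 gf 78.8 F [ 0.8 -4.1 -3.5] phi -3.0465 z [-0.    -0.001 -1.   ] j [ 0.75  0.48  0.07  1.16 -0.    0.65]
```

Call:
step_arm(deltas=[{"linear": [0,-0.1,0.4],"twist": [0,0,0]},{"linear": [0,-0.1,0.8],"twist": [0,0,0]},{"linear": [0,-0.1,1.2],"twist": [0,0,0]},{"linear": [0,-0.1,1.6],"twist": [0,0,0]},{"linear": [0,-0.1,2.0],"twist": [0,0,0]},{"linear": [0,-0.1,2.3],"twist": [0,0,0]},{"linear": [0,-0.1,2.3],"twist": [0,0,0]}])

```text
time: 9.85
tcp_pos: [0.4472, 0.4124, 0.1255]
ee_rot: [-0.048, 0.999, -0.0, -0.001]
force: [-1.6, -4.5, -4.2]
width: 0.2
grasp_force: 78.4
```

```bash
python3 go.py .448 .4129 .1098 3.2376
```

```text
go [-0.08  0.05  1.57] [-0.001 -0.001 -0.001] | tcp [0.447 0.412 0.126] t 9.85 w 0.2 gf 78.4 F [-1.6 -4.5 -4.2] phi -3.0464 z [-0.001 -0.001 -1.   ] j [0.74 0.49 0.02 1.11 0.   0.65]
```

Call:
step_arm(deltas=[{"linear": [0,0,0.4],"twist": [0,0,0]},{"linear": [0,0,0.8],"twist": [0,0,0]},{"linear": [0,0,1.2],"twist": [0,0,0]},{"linear": [0,0,1.5],"twist": [0,0,0]},{"linear": [0,0,1.5],"twist": [0,0,0]}])

```text
time: 10.35
tcp_pos: [0.4472, 0.4124, 0.1106]
ee_rot: [-0.048, 0.999, -0.0, -0.001]
force: [-3.0, -2.8, -3.2]
width: 0.202
grasp_force: 78.4
```

```bash
python3 go.py .448 .4129 .1098 3.2376; python3 ins.py .4468 .4129 i2
```

```text
go [-0.09  0.05  0.08] [-0.001 -0.001 -0.001] | tcp [0.447 0.412 0.111] t 10.35 w 0.202 gf 78.4 F [-3.  -2.8 -3.2] phi -3.0463 z [-0.001 -0.001 -1.   ] j [ 0.74  0.5  -0.    1.07  0.    0.65]
tcp [0.44714466 0.4123005  0.11050716] mouth [[251.40949734 174.64438841]] foot@tcp [[251.92804266 185.83933263]] ring@tcp [[251.50194156 174.59357991]]
```

View pics/i2.png

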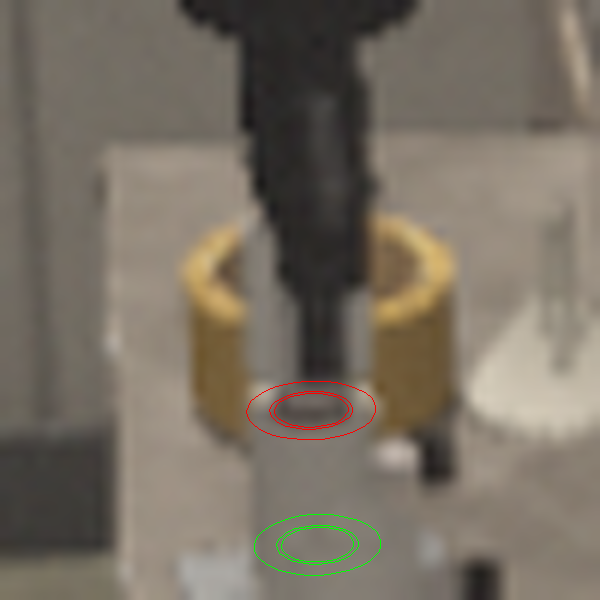

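Call:
step_arm(deltas=[{"linear": [0,0,0.08],"twist": [0,0,0]},{"linear": [0,0,0.08],"twist": [0,0,0]},{"linear": [0,0,0.08],"twist": [0,0,0]}])

```text
time: 10.7
tcp_pos: [0.4472, 0.4124, 0.1101]
ee_rot: [-0.048, 0.999, -0.0, -0.001]
force: [-4.2, -4.8, 2.7]
width: 0.202
grasp_force: 79.1
```

Call:
step_arm(deltas=[{"linear": [0,0,0],"twist": [0,0,0]},{"linear": [0,0,0],"twist": [0,0,0]},{"linear": [0,0,0],"twist": [0,0,0]},{"linear": [0,0,0],"twist": [0,0,0]},{"linear": [0,0,0],"twist": [0,0,0]}], gripper=0.1)

```text
time: 11.2
tcp_pos: [0.4479, 0.4129, 0.1106]
ee_rot: [-0.048, 0.999, 0.0, 0.0]
force: [0.2, -0.3, -0.0]
width: 0.453
grasp_force: 0.0
```

Call:
step_arm(deltas=[{"linear": [0,0,-4],"twist": [0,0,0]},{"linear": [0,0,-8],"twist": [0,0,0]},{"linear": [0,0,-12],"twist": [0,0,0]},{"linear": [0,-4,-14],"twist": [0,0,0]},{"linear": [0,-9,-14],"twist": [0,0,0]},{"linear": [0,-14,-14],"twist": [0,0,0]},{"linear": [0,-20,-14],"twist": [0,0,0]},{"linear": [0,-26,-14],"twist": [0,0,0]}])

```text
time: 12.0
tcp_pos: [0.4705, 0.1721, 0.2507]
ee_rot: [-0.048, 0.999, 0.0, 0.0]
force: [0.7, -0.2, -0.4]
width: 0.447
grasp_force: 0.0
```

```bash
python3 go.py .482 -.355 .26 3.02; python3 -c "
from meas import *
S=snap('side');T=snap('top')
posts()
k=12;u,v=225,140
a=cv2.resize(S[v:v+50,u:u+50],(600,600),interpolation=2)[:,:,::-1].copy()
for r,z in((.012,.075),(.021,.075),(.012,.073),(.012,.085)):
    t=np.linspace(0,6.28,40);q=np.c_[.4468+r*np.cos(t),.4129+r*np.sin(t),0*t+z]
    cv2.polylines(a,[np.round((proj('side',q)-[u,v]+.5)*k).astype(np.int32)],True,(0,0,255),1)
cv2.imwrite('pics/i3.png',a)"
```

```text
go [  3.88 -52.58  -0.94] [0.    0.001 0.217] | tcp [0.47  0.172 0.251] t 12.0 w 0.447 gf 0.0 F [ 0.7 -0.2 -0.4] phi -3.046 z [ 0.001  0.    -1.   ] j [ 0.35  0.22 -0.05  1.31 -0.    0.26]
post ['side', 'top'] [ 0.4811 -0.3539 -0.1347] 0.824
post ['side'] [ 0.4794 -0.3552 -0.1433] 0.868
post ['top'] [ 0.4826 -0.3536 -0.2433] 0.831
post ['side', 'top'] [ 0.4978 -0.2811 -0.1183] 0.732
post ['side'] [ 0.4972 -0.281  -0.1184] 0.705
post ['top'] [ 0.4985 -0.2813 -0.2478] 0.772
```

View pics/i3.png

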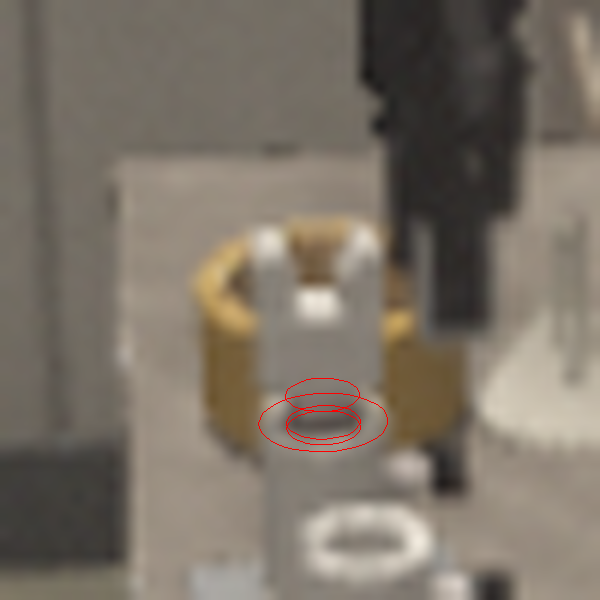

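Call:
step_arm(deltas=[{"linear": [0.3,-6,-1],"twist": [0,0,0]},{"linear": [0.6,-12.5,-1],"twist": [0,0,0]},{"linear": [1.1,-19,-1],"twist": [0,0,0.05]},{"linear": [1.6,-25.5,-1],"twist": [0,0,0.1]},{"linear": [2.1,-32,-1],"twist": [0,0,0.15]},{"linear": [2.7,-38.5,-1],"twist": [0,0,0.2]},{"linear": [3.3,-45,-1],"twist": [0,0,0.21]},{"linear": [3.9,-52.6,-1],"twist": [0,0,0.21]}])

```text
time: 13.0
tcp_pos: [0.481, -0.2262, 0.2605]
ee_rot: [0.057, 0.998, 0.0, 0.0]
force: [1.7, 0.1, 0.1]
width: 0.454
grasp_force: 0.0
```

```bash
python3 go.py .4815 -.3545 .21 3.0116; python3 -c "
from meas import *
S=snap('side');T=snap('top')
posts()"
```

```text
go [ -1.5  -12.74   5.05] [0.    0.    0.017] | tcp [ 0.481 -0.226  0.26 ] t 13.0 w 0.454 gf 0.0 F [1.7 0.1 0.1] phi 3.0281 z [ 0.001  0.    -1.   ] j [-0.44  0.28  0.06  1.35  0.   -0.33]
post ['side'] [ 0.4813 -0.3546 -0.0752] 0.94
post ['side'] [ 0.4813 -0.3546 -0.0752] 0.94
post ['side'] [ 0.4983 -0.2809  0.0517] 0.74
post ['side'] [ 0.4983 -0.2809  0.0517] 0.74
```

Call:
step_arm(deltas=[{"linear": [-0.7,-6,0],"twist": [0,0,0]},{"linear": [-1.5,-12.75,0],"twist": [0,0,0]},{"linear": [-1.5,-12.75,3],"twist": [0,0,0]},{"linear": [-1.5,-12.75,5],"twist": [0,0,0]},{"linear": [-1.5,-12.75,5],"twist": [0,0,0]},{"linear": [-1.5,-12.75,5],"twist": [0,0,0]}])

```text
time: 13.8
tcp_pos: [0.4814, -0.3519, 0.2111]
ee_rot: [0.056, 0.998, 0.0, -0.0]
force: [-0.3, 1.1, 0.7]
width: 0.447
grasp_force: 0.0
```

```bash
python3 go.py .4815 -.3545 .133 3.035
```

```text
go [-0.04 -0.26  7.81] [ 0.    -0.    -0.006] | tcp [ 0.481 -0.352  0.211] t 13.8 w 0.447 gf 0.0 F [-0.3  1.1  0.7] phi 3.029 z [-0.  0. -1.] j [-0.63  0.43  0.15  1.29  0.   -0.52]
```

Call:
step_arm(deltas=[{"linear": [-0.04,-0.2,2],"twist": [0,0,0]},{"linear": [-0.04,-0.2,5],"twist": [0,0,0]},{"linear": [-0.04,-0.2,7],"twist": [0,0,0]},{"linear": [-0.04,-0.2,7.8],"twist": [0,0,0]},{"linear": [-0.04,-0.2,7.8],"twist": [0,0,0]},{"linear": [-0.04,-0.2,7.8],"twist": [0,0,0]}])

```text
time: 14.4
tcp_pos: [0.4817, -0.3556, 0.1342]
ee_rot: [0.057, 0.998, -0.001, 0.001]
force: [0.7, -1.0, -0.4]
width: 0.448
grasp_force: 0.0
```

Call:
step_arm(deltas=[{"linear": [0,0,0],"twist": [0,0,0]},{"linear": [0,0,0],"twist": [0,0,0]},{"linear": [0,0,0],"twist": [0,0,0]},{"linear": [0,0,0],"twist": [0,0,0]},{"linear": [0,0,0],"twist": [0,0,0]},{"linear": [0,0,0],"twist": [0,0,0]},{"linear": [0,0,0],"twist": [0,0,0]}], gripper=1)

```text
time: 15.1
tcp_pos: [0.4816, -0.3564, 0.1342]
ee_rot: [0.057, 0.998, -0.001, 0.001]
force: [-0.5, -0.6, 9.6]
width: 0.202
grasp_force: 78.1
```

```bash
python3 go.py .455 .3283 .26 3.2376
```

```text
go [ 10.46  67.69 -12.72] [-0.002  0.002 -0.211] | tcp [ 0.482 -0.356  0.134] t 15.1 w 0.202 gf 78.1 F [-0.5 -0.6  9.6] phi 3.0266 z [ 0.002 -0.002 -1.   ] j [-0.64  0.46  0.    1.11 -0.   -0.52]
```

Call:
step_arm(deltas=[{"linear": [0,0,-4],"twist": [0,0,0]},{"linear": [0,0,-8],"twist": [0,0,0]},{"linear": [0.2,1,-12.7],"twist": [0,0,0]},{"linear": [0.8,5,-12.7],"twist": [0,0,0]},{"linear": [1.6,10,-12.7],"twist": [0,0,0]},{"linear": [2.4,15,-12.7],"twist": [0,0,-0.05]},{"linear": [3.2,21,-12.7],"twist": [0,0,-0.1]},{"linear": [4.2,27,-12.7],"twist": [0,0,-0.15]}])

```text
time: 15.9
tcp_pos: [0.4707, -0.1035, 0.2603]
ee_rot: [-0.018, 1.0, -0.0, 0.001]
force: [1.7, 1.2, -1.4]
width: 0.2
grasp_force: 78.6
```

Call:
step_arm(deltas=[{"linear": [0,6,0],"twist": [0,0,0]},{"linear": [0,12,0],"twist": [0,0,0]},{"linear": [0,18,0],"twist": [0,0,0]},{"linear": [0,24,0],"twist": [0,0,0]},{"linear": [0,30,0],"twist": [0,0,0]},{"linear": [0,32,0],"twist": [0,0,0]},{"linear": [0,32,0],"twist": [0,0,0]}])

```text
time: 16.6
tcp_pos: [0.4592, 0.2183, 0.2601]
ee_rot: [-0.019, 1.0, 0.001, 0.0]
force: [0.6, -1.4, -1.2]
width: 0.202
grasp_force: 78.6
```

```bash
python3 go.py .455 .3283 .18 3.2376
```

```text
go [ 0.   11.    8.02] [ 0.001  0.001 -0.058] | tcp [0.459 0.218 0.26 ] t 16.6 w 0.202 gf 78.6 F [ 0.6 -1.4 -1.2] phi -3.1035 z [ 0.001  0.001 -1.   ] j [ 0.44  0.23 -0.    1.34  0.    0.41]
```

Call:
step_arm(deltas=[{"linear": [0,5,0],"twist": [0,0,-0.058]},{"linear": [0,11,0],"twist": [0,0,-0.058]},{"linear": [0,11,4],"twist": [0,0,-0.058]},{"linear": [0,11,7],"twist": [0,0,-0.058]},{"linear": [0,11,8],"twist": [0,0,-0.058]},{"linear": [0,11,8],"twist": [0,0,-0.058]},{"linear": [0,11,8],"twist": [0,0,-0.058]}])

```text
time: 17.3
tcp_pos: [0.4565, 0.3245, 0.1812]
ee_rot: [-0.046, 0.999, 0.0, 0.001]
force: [0.1, 0.7, -0.8]
width: 0.205
grasp_force: 78.8
```

```bash
python3 ins.py .455 .3283 i4; python3 go.py .455 .3283 .148 3.2376
```

```text
tcp [0.45673362 0.3246372  0.18145397] mouth [[254.88899174 184.77372886]] foot@tcp [[255.24751798 180.12577911]] ring@tcp [[254.84818422 167.97696082]]
go [0.15 0.38 3.35] [ 0.001  0.002 -0.004] | tcp [0.457 0.325 0.181] t 17.35 w 0.204 gf 78.8 F [-0.4 -0.  -0.9] phi -3.0491 z [ 0.002  0.002 -1.   ] j [ 0.62  0.36 -0.03  1.18  0.    0.53]
```

View pics/i4.png

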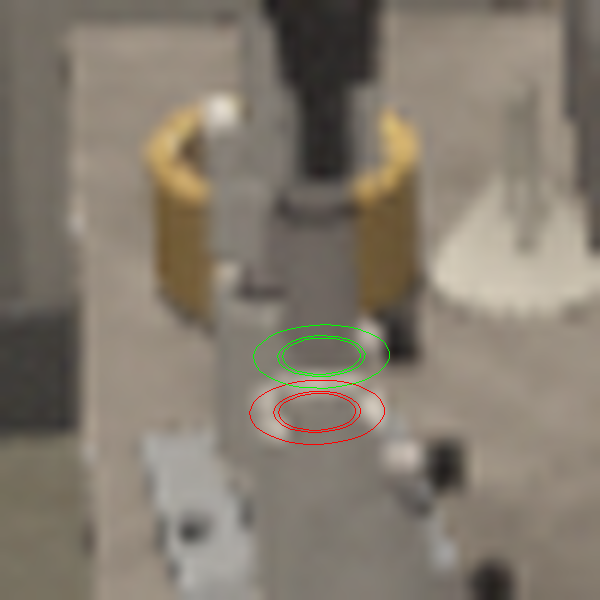

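Call:
step_arm(deltas=[{"linear": [0.07,0.35,0],"twist": [0,0,0]},{"linear": [0.07,0.35,1],"twist": [0,0,0]},{"linear": [0.07,0.35,1.8],"twist": [0,0,0]},{"linear": [0.07,0.35,2.3],"twist": [0,0,0]},{"linear": [0.07,0.35,2.7],"twist": [0,0,0]},{"linear": [0.07,0.35,3.0],"twist": [0,0,0]},{"linear": [0.07,0.35,3.3],"twist": [0,0,0]},{"linear": [0.07,0.35,3.3],"twist": [0,0,0]}])

```text
time: 18.15
tcp_pos: [0.4547, 0.3278, 0.1461]
ee_rot: [-0.047, 0.999, -0.0, -0.0]
force: [-0.5, -1.0, -1.8]
width: 0.201
grasp_force: 78.7
```

```bash
python3 go.py .456 .328 .1092 3.2376
```

```text
go [-0.13  0.01  3.69] [-0.    -0.    -0.003] | tcp [0.455 0.328 0.146] t 18.15 w 0.201 gf 78.7 F [-0.5 -1.  -1.8] phi -3.0485 z [-0. -0. -1.] j [ 0.62  0.38 -0.09  1.1  -0.    0.53]
```

Call:
step_arm(deltas=[{"linear": [-0.06,0,0.5],"twist": [0,0,0]},{"linear": [-0.06,0,1.0],"twist": [0,0,0]},{"linear": [-0.06,0,1.5],"twist": [0,0,0]},{"linear": [-0.06,0,2.0],"twist": [0,0,0]},{"linear": [-0.06,0,2.5],"twist": [0,0,0]},{"linear": [-0.06,0,3.0],"twist": [0,0,0]},{"linear": [-0.06,0,3.4],"twist": [0,0,0]},{"linear": [-0.06,0,3.4],"twist": [0,0,0]}])

```text
time: 18.95
tcp_pos: [0.4547, 0.3276, 0.1115]
ee_rot: [-0.047, 0.999, -0.0, -0.001]
force: [-4.0, -4.7, -3.8]
width: 0.202
grasp_force: 80.0
```

```bash
python3 go.py .456 .328 .1092 3.2376
```

```text
go [-0.13  0.03  0.23] [-0.001 -0.002 -0.003] | tcp [0.455 0.328 0.112] t 18.95 w 0.202 gf 80.0 F [-4.  -4.7 -3.8] phi -3.0484 z [-0.002 -0.001 -1.   ] j [ 0.62  0.4  -0.14  1.02  0.    0.53]
```

Call:
step_arm(deltas=[{"linear": [0,0,0.12],"twist": [0,0,0]},{"linear": [0,0,0.24],"twist": [0,0,0]},{"linear": [0,0,0.24],"twist": [0,0,0]},{"linear": [0,0,0.24],"twist": [0,0,0]}])

```text
time: 19.35
tcp_pos: [0.4549, 0.3277, 0.1098]
ee_rot: [-0.047, 0.999, -0.0, -0.001]
force: [-4.4, -4.3, 1.5]
width: 0.199
grasp_force: 81.2
```

```bash
python3 go.py .456 .328 .1092 3.2376
```

```text
go [-0.11  0.02  0.05] [-0.    -0.001 -0.003] | tcp [0.455 0.328 0.11 ] t 19.35 w 0.199 gf 81.2 F [-4.4 -4.3  1.5] phi -3.0484 z [-0.001 -0.    -1.   ] j [ 0.62  0.41 -0.15  1.02  0.    0.53]
```

Call:
step_arm(deltas=[{"linear": [0,0,0.05],"twist": [0,0,0]},{"linear": [0,0,0.05],"twist": [0,0,0]},{"linear": [0,0,0.05],"twist": [0,0,0]},{"linear": [0,0,0.05],"twist": [0,0,0]},{"linear": [0,0,0.05],"twist": [0,0,0]}], gripper=0.1)

```text
time: 19.85
tcp_pos: [0.4555, 0.3281, 0.1097]
ee_rot: [-0.047, 0.999, 0.0, 0.0]
force: [-0.5, -0.3, 0.8]
width: 0.449
grasp_force: 0.0
```

Call:
step_arm(deltas=[{"linear": [0,0,-4],"twist": [0,0,0]},{"linear": [0,0,-8],"twist": [0,0,0]},{"linear": [0,0,-12],"twist": [0,0,0]},{"linear": [0,-4,-14],"twist": [0,0,0]},{"linear": [0,-9,-14],"twist": [0,0,0]},{"linear": [0,-14,-14],"twist": [0,0,0]},{"linear": [0,-20,-14],"twist": [0,0,0]},{"linear": [0,-26,-14],"twist": [0,0,0]}])

```text
time: 20.65
tcp_pos: [0.4776, 0.0872, 0.2498]
ee_rot: [-0.047, 0.999, 0.0, 0.0]
force: [1.5, 0.2, 0.2]
width: 0.451
grasp_force: 0.0
```

```bash
cat >> meas.py <<'E'
def setposts(xy,yaw=.096):
    """fit foot height of set posts, per mask"""
    for c in('top','side'):
        for d in ctrl.masks_of(c,'post_0'):
            if d['confidence']<.25: continue
            v,u=np.nonzero(d['region']);m=np.array([u.mean(),v.mean()])
            for n,(x,y) in xy.items():
                if np.hypot(*(proj(c,[x,y,.1])[0]-m))<7:
                    f=lambda p:post_score([(c,d['region'])],p[2],.05)([p[0],p[1],yaw])
                    if c=='side':
                        g=lambda p:f([p[0],y,p[1]]);r=fit(g,[x,.025],[.01,.012]);print(n,c,'x,zfoot',r.x,round(-r.fun,3))
                    else:
                        g=lambda p:f([p[0],p[1],.025]);r=fit(g,[x,y],[.01,.01]);print(n,c,'xy',r.x,round(-r.fun,3))
XY=dict(A=(.4708,.1641),B=(.4626,.2487),C=(.455,.3283),D=(.4468,.4129))
E
python3 go.py .498 -.281 .24 3.12; python3 -c "
from meas import *
S=snap('side','s5');T=snap('top')
posts();setposts(XY)
r=fit(rack_score('top',T),[.446,-.30,-.15],[.03,.03,.3]);print('rack',r.x,-r.fun)
"
```

```text
go [  1.41 -36.85   0.98] [0.    0.001 0.115] | tcp [0.478 0.087 0.25 ] t 20.65 w 0.451 gf 0.0 F [1.5 0.2 0.2] phi -3.048 z [ 0.001  0.    -1.   ] j [ 0.18  0.18 -0.09  1.3  -0.    0.09]
post ['side', 'top'] [ 0.4972 -0.2803  0.0795] 0.874
post ['side'] [ 0.4964 -0.2814  0.1717] 0.877
post ['top'] [ 0.4975 -0.2801 -0.0031] 0.883
C top xy [0.4555 0.3305] 0.899
D top xy [0.445  0.4139] 0.738
D side x,zfoot [0.4462 0.0292] 0.658
C side x,zfoot [0.4552 0.0288] 0.912
rack [ 0.451  -0.3096 -0.2533] 105.94436645507812
```

```bash
cat > ov.py <<'E'
from meas import *
import sys
S=cv2.imread(sys.argv[1]);out=[]
c,s=np.cos(.0961),np.sin(.0961)
for yy in map(float,sys.argv[3:]):
    x,y=.4591-s*yy,.2897+c*yy
    for zf in(.025,.028):
        k=12;u,v=(proj('side',[x,y,.105])[0]-[16,22]).astype(int)
        a=cv2.resize(S[v:v+25*2,u:u+33],(33*k,50*k),interpolation=cv2.INTER_CUBIC)
        for i,L in enumerate(parts(.05)):
            q=cv2.convexHull(np.round((proj('side',place(L+[0,0,zf],x,y,.0961))-[u,v]+.5)*k).astype(np.int32))
            cv2.polylines(a,[q],True,(0,0,255),1)
        t=np.linspace(0,6.28,40)
        cv2.polylines(a,[np.round((proj('side',place(np.c_[.0135*np.cos(t),.0135*np.sin(t),0*t+.075],x,y,0))-[u,v]+.5)*k).astype(np.int32)],True,(0,255,0),1)
        out.append(a)
cv2.imwrite(sys.argv[2],np.hstack(out[:2]))
E
python3 ov.py pics/s5.png pics/ov1.png .04; python3 -c "
from meas import *
" 
```

```text
(no output)
```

View pics/ov1.png

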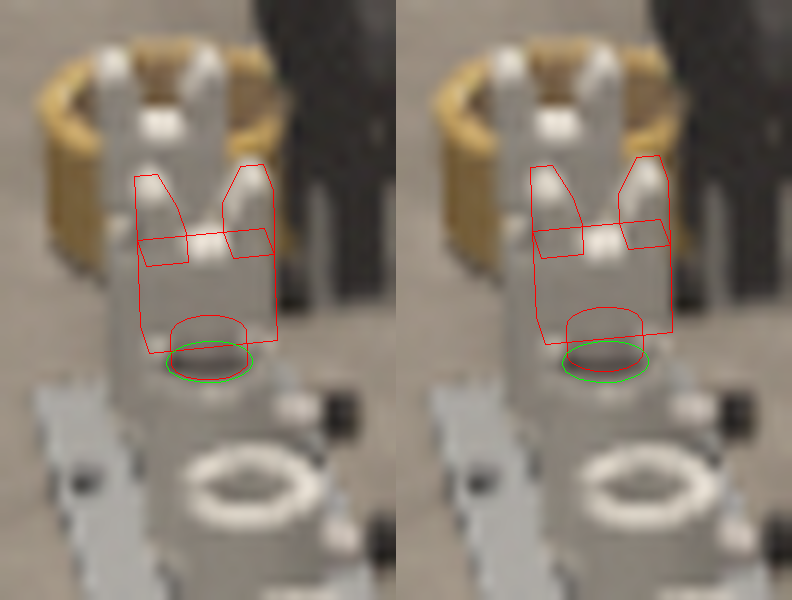

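```bash
python3 go.py .471 .330 .175 3.2376
```

```text
go [-1.57 23.98  7.47] [ 0.     0.    -0.002] | tcp [0.478 0.09  0.25 ] t 20.95 w 0.452 gf 0.0 F [ 0.3 -0.1 -0.4] phi -3.0479 z [ 0.  0. -1.] j [ 0.19  0.19 -0.09  1.3   0.    0.09]
```

Call:
step_arm(deltas=[{"linear": [-0.3,5,0],"twist": [0,0,0]},{"linear": [-0.6,10,0],"twist": [0,0,0]},{"linear": [-0.9,15,0],"twist": [0,0,0]},{"linear": [-1.2,20,1],"twist": [0,0,0]},{"linear": [-1.57,23.9,4],"twist": [0,0,0]},{"linear": [-1.57,23.9,7.4],"twist": [0,0,0]},{"linear": [-1.57,23.9,7.4],"twist": [0,0,0]},{"linear": [-1.57,23.9,7.4],"twist": [0,0,0]}], gripper=1)

```text
time: 21.75
tcp_pos: [0.4704, 0.3289, 0.1761]
ee_rot: [-0.047, 0.999, -0.0, -0.0]
force: [-0.8, -0.3, 0.9]
width: -0.001
grasp_force: 0.0
```

Call:
step_arm(deltas=[{"linear": [0,0,0.3],"twist": [0,0,0]},{"linear": [0,0,0.6],"twist": [0,0,0]},{"linear": [0,0,0.8],"twist": [0,0,0]},{"linear": [0,0,0.8],"twist": [0,0,0]}])

```text
time: 22.15
tcp_pos: [0.4714, 0.3282, 0.1679]
ee_rot: [-0.046, 0.999, 0.0, 0.0]
force: [-0.1, 0.9, 0.3]
width: 0.002
grasp_force: 0.0
```

```bash
python3 go.py .471 .330 .162 3.2376
```

```text
go [0.02 0.18 0.59] [ 0.     0.    -0.003] | tcp [0.471 0.328 0.168] t 22.15 w 0.002 gf 0.0 F [-0.1  0.9  0.3] phi -3.0489 z [ 0.  0. -1.] j [ 0.61  0.39 -0.01  1.17  0.    0.52]
```

Call:
step_arm(deltas=[{"linear": [0,0,0.1],"twist": [0,0,0]},{"linear": [0,0,0.2],"twist": [0,0,0]},{"linear": [0,0,0.2],"twist": [0,0,0]}])

```text
time: 22.45
tcp_pos: [0.4711, 0.3284, 0.1655]
ee_rot: [-0.047, 0.999, -0.0, -0.0]
force: [0.1, -0.3, 0.2]
width: -0.003
grasp_force: 0.0
```

Call:
step_arm(deltas=[{"linear": [0,0,0.1],"twist": [0,0,0]},{"linear": [0,0,0.1],"twist": [0,0,0]},{"linear": [0,0,0.1],"twist": [0,0,0]}])

```text
time: 22.75
tcp_pos: [0.4711, 0.3284, 0.1645]
ee_rot: [-0.047, 0.999, -0.0, -0.0]
force: [0.4, 0.3, -0.2]
width: -0.0
grasp_force: 0.0
```

Call:
step_arm(deltas=[{"linear": [0,0,0.1],"twist": [0,0,0]},{"linear": [0,0,0.1],"twist": [0,0,0]},{"linear": [0,0,0.1],"twist": [0,0,0]}])

```text
time: 23.05
tcp_pos: [0.4711, 0.3284, 0.1636]
ee_rot: [-0.047, 0.999, -0.0, -0.0]
force: [-0.2, -1.3, 0.4]
width: -0.001
grasp_force: 0.0
```

Call:
step_arm(deltas=[{"linear": [0,0,0.07],"twist": [0,0,0]},{"linear": [0,0,0.07],"twist": [0,0,0]},{"linear": [0,0,0.07],"twist": [0,0,0]}])

```text
time: 23.35
tcp_pos: [0.4711, 0.3284, 0.1628]
ee_rot: [-0.047, 0.999, -0.0, -0.0]
force: [-0.7, 0.2, -0.2]
width: -0.001
grasp_force: 0.0
```

Call:
step_arm(deltas=[{"linear": [0,0,0.07],"twist": [0,0,0]},{"linear": [0,0,0.07],"twist": [0,0,0]},{"linear": [0,0,0.07],"twist": [0,0,0]}])

```text
time: 23.65
tcp_pos: [0.4712, 0.3285, 0.1622]
ee_rot: [-0.047, 0.999, 0.0, 0.0]
force: [0.2, -0.1, 1.2]
width: 0.0
grasp_force: 0.8
```

Call:
step_arm(deltas=[{"linear": [0,0,0.07],"twist": [0,0,0]},{"linear": [0,0,0.07],"twist": [0,0,0]},{"linear": [0,0,0.07],"twist": [0,0,0]}])

```text
time: 23.95
tcp_pos: [0.4715, 0.3286, 0.1619]
ee_rot: [-0.047, 0.999, 0.0, 0.0]
force: [0.9, 0.2, 6.6]
width: -0.002
grasp_force: 2.8
```

Call:
step_arm(deltas=[{"linear": [0,0,-4],"twist": [0,0,0]},{"linear": [0,0,-8],"twist": [0,0,0]},{"linear": [0,-5,-8.5],"twist": [0,0,0]},{"linear": [0,-10,-8.5],"twist": [0,0,0]},{"linear": [0,-16,-8.5],"twist": [0,0,0]},{"linear": [0,-22,-8.5],"twist": [0,0,0]},{"linear": [0,-28,-8.5],"twist": [0,0,0]},{"linear": [0,-34,-8.5],"twist": [0,0,0]}], gripper=0.1)

```text
time: 24.75
tcp_pos: [0.4987, 0.0282, 0.2465]
ee_rot: [-0.047, 0.999, 0.0, 0.0]
force: [0.7, 0.2, 0.2]
width: 0.449
grasp_force: 0.0
```

```bash
python3 go.py .4975 -.281 .22 3.2; python3 -c "
from meas import *
S=snap('side','s6');T=snap('top','t6')
posts()
for c,im in(('top',T),('side',S)):
    r=fit(rack_score(c,im),[.446,-.30,-.15],[.04,.04,.3]);print('rack',c,r.x,-r.fun)
    for n in ('spindle','cradle'):
        for d in ctrl.search_frame(c,n): print(c,n,np.round(d['centre'],3),round(d['confidence'],2))
a=S[240:330,235:325][:,:,::-1];b=T[190:250,365:425][:,:,::-1]
cv2.imwrite('pics/c6.png',np.hstack([cv2.resize(a,(400,400),interpolation=2),cv2.resize(b,(400,400),interpolation=2)]))"
```

```text
go [  3.01 -30.77   2.64] [0.    0.    0.035] | tcp [0.499 0.028 0.247] t 24.75 w 0.449 gf 0.0 F [0.7 0.2 0.2] phi -3.0481 z [ 0.  0. -1.] j [ 0.06  0.21 -0.06  1.3   0.   -0.04]
post ['side'] [ 0.496  -0.2806  0.0076] 0.898
post ['side'] [ 0.496  -0.2806  0.0076] 0.898
rack top [ 0.451  -0.3097 -0.2491] 106.1890869140625
top spindle [0.465 0.068 0.059] 0.65
top cradle [0.452 0.082 0.01 ] 0.73
rack side [ 0.4527 -0.3082 -0.2403] 154.80853271484375
side spindle [ 0.456 -0.04   0.069] 0.68
side spindle [0.564 0.059 0.01 ] 0.62
side cradle [ 0.447 -0.104  0.008] 0.82
```

View pics/c6.png

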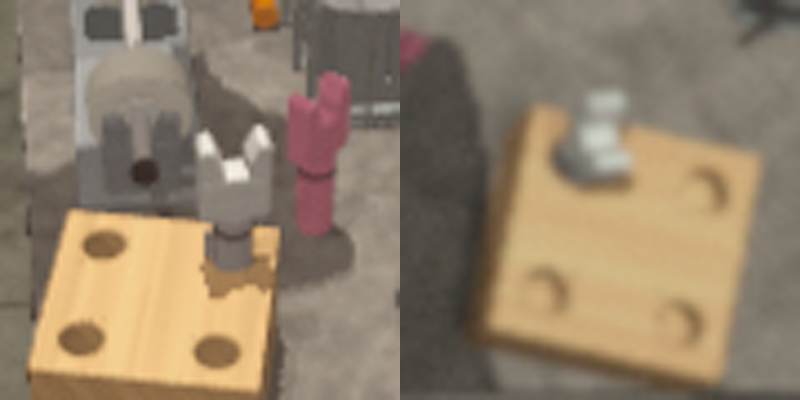

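Call:
step_arm(deltas=[{"linear": [0.6,-6,0.5],"twist": [0,0,0.03]},{"linear": [1.2,-12,1],"twist": [0,0,0.03]},{"linear": [1.8,-18,1.5],"twist": [0,0,0.03]},{"linear": [2.4,-24,2],"twist": [0,0,0.03]},{"linear": [3,-30.8,2.6],"twist": [0,0,0.035]},{"linear": [3,-30.8,2.6],"twist": [0,0,0.035]},{"linear": [3,-30.8,2.6],"twist": [0,0,0.035]},{"linear": [3,-30.8,2.6],"twist": [0,0,0.035]}])

```text
time: 25.95
tcp_pos: [0.498, -0.2799, 0.2198]
ee_rot: [-0.029, 1.0, 0.0, -0.0]
force: [0.2, 0.6, 0.0]
width: 0.448
grasp_force: 0.0
```

```bash
python3 go.py .497 -.281 .133 3.2; python3 -c "
from meas import *
S=snap('side');T=snap('top')
posts()"
```

```text
go [ 0.1  -0.1   8.68] [ 0.001 -0.001 -0.001] | tcp [ 0.498 -0.28   0.22 ] t 25.95 w 0.448 gf 0.0 F [0.2 0.6 0. ] phi -3.0843 z [-0.001  0.001 -1.   ] j [-0.51  0.37  0.09  1.29  0.   -0.57]
post ['side'] [ 0.4964 -0.2807 -0.0378] 0.92
post ['side'] [ 0.4964 -0.2807 -0.0378] 0.92
```

Call:
step_arm(deltas=[{"linear": [0.1,-0.1,3],"twist": [0,0,0]},{"linear": [0.1,-0.1,6],"twist": [0,0,0]},{"linear": [0.1,-0.1,8],"twist": [0,0,0]},{"linear": [0.1,-0.1,8.7],"twist": [0,0,0]},{"linear": [0.1,-0.1,8.7],"twist": [0,0,0]},{"linear": [0.1,-0.1,8.7],"twist": [0,0,0]}])

```text
time: 26.75
tcp_pos: [0.4976, -0.2803, 0.1347]
ee_rot: [-0.029, 1.0, -0.0, 0.001]
force: [-0.6, -0.5, 0.6]
width: 0.45
grasp_force: 0.0
```

Call:
step_arm(deltas=[{"linear": [0,0,0],"twist": [0,0,0]},{"linear": [0,0,0],"twist": [0,0,0]},{"linear": [0,0,0],"twist": [0,0,0]},{"linear": [0,0,0],"twist": [0,0,0]},{"linear": [0,0,0],"twist": [0,0,0]},{"linear": [0,0,0],"twist": [0,0,0]},{"linear": [0,0,0],"twist": [0,0,0]}], gripper=1)

```text
time: 27.45
tcp_pos: [0.4978, -0.2819, 0.1351]
ee_rot: [-0.029, 1.0, -0.002, 0.001]
force: [0.0, -6.4, 6.0]
width: 0.202
grasp_force: 77.7
```

```bash
python3 go.py .4715 .1641 .26 3.2376
```

```text
go [  0.03  44.63 -12.63] [-0.003  0.002 -0.038] | tcp [ 0.498 -0.282  0.135] t 27.45 w 0.202 gf 77.7 F [ 0.  -6.4  6. ] phi -3.084 z [ 0.002 -0.003 -1.   ] j [-0.51  0.41 -0.08  1.08 -0.   -0.57]
```

Call:
step_arm(deltas=[{"linear": [0,0,-4],"twist": [0,0,0]},{"linear": [0,0,-8],"twist": [0,0,0]},{"linear": [0,1,-12.6],"twist": [0,0,0]},{"linear": [0,6,-12.6],"twist": [0,0,0]},{"linear": [0,12,-12.6],"twist": [0,0,0]},{"linear": [0,18,-12.6],"twist": [0,0,-0.038]},{"linear": [0,24,-12.6],"twist": [0,0,-0.038]},{"linear": [0,30,-12.6],"twist": [0,0,-0.038]}])

```text
time: 28.25
tcp_pos: [0.4814, -0.0191, 0.2602]
ee_rot: [-0.048, 0.999, -0.0, 0.001]
force: [2.1, 0.2, -1.6]
width: 0.199
grasp_force: 78.1
```

Call:
step_arm(deltas=[{"linear": [0,5,0],"twist": [0,0,0]},{"linear": [0,10,0],"twist": [0,0,0]},{"linear": [-0.4,14.3,0],"twist": [0,0,0]},{"linear": [-0.6,14.3,3],"twist": [0,0,0]},{"linear": [-0.6,14.3,6],"twist": [0,0,0]},{"linear": [-0.6,14.3,7],"twist": [0,0,0]},{"linear": [-0.6,14.3,7],"twist": [0,0,0]},{"linear": [-0.6,14.3,7],"twist": [0,0,0]}])

```text
time: 29.05
tcp_pos: [0.4746, 0.1218, 0.1908]
ee_rot: [-0.048, 0.999, 0.0, 0.001]
force: [0.2, -0.1, -2.1]
width: 0.201
grasp_force: 78.3
```

```bash
python3 go.py .4713 .1638 .15 3.2376
```

```text
go [-0.07  4.21  4.08] [ 0.     0.001 -0.   ] | tcp [0.475 0.122 0.191] t 29.05 w 0.201 gf 78.3 F [ 0.2 -0.1 -2.1] phi -3.046 z [ 0.001  0.    -1.   ] j [ 0.25  0.21 -0.2   1.16  0.    0.16]
```

Call:
step_arm(deltas=[{"linear": [0,2,0],"twist": [0,0,0]},{"linear": [-0.07,4.2,0],"twist": [0,0,0]},{"linear": [-0.07,4.2,1],"twist": [0,0,0]},{"linear": [-0.07,4.2,1],"twist": [0,0,0]},{"linear": [-0.07,4.2,1],"twist": [0,0,0]}])

```text
time: 29.55
tcp_pos: [0.4709, 0.1633, 0.18]
ee_rot: [-0.048, 0.999, -0.0, 0.0]
force: [0.2, 0.1, -2.1]
width: 0.201
grasp_force: 78.4
```

```bash
python3 ins.py .4705 .164 i7; python3 go.py .4713 .1638 .15 3.2376
```

```text
tcp [0.47095828 0.1632671  0.18006339] mouth [[262.48668205 207.25918897]] foot@tcp [[262.51991828 202.3279273 ]] ring@tcp [[262.22011369 189.44958707]]
go [-0.04  0.05  3.01] [ 0.     0.001 -0.001] | tcp [0.471 0.163 0.18 ] t 29.6 w 0.197 gf 78.4 F [ 0.1  0.7 -1.1] phi -3.0461 z [ 0.  0. -1.] j [ 0.33  0.24 -0.2   1.14 -0.    0.24]
```

View pics/i7.png

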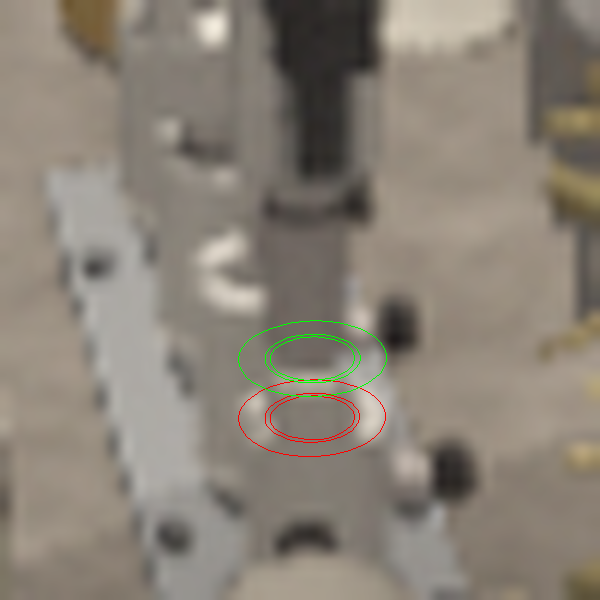

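Call:
step_arm(deltas=[{"linear": [-0.06,0.05,1],"twist": [0,0,0]},{"linear": [-0.06,0.05,1.6],"twist": [0,0,0]},{"linear": [-0.06,0.05,2.0],"twist": [0,0,0]},{"linear": [-0.06,0.05,2.4],"twist": [0,0,0]},{"linear": [-0.06,0.05,2.8],"twist": [0,0,0]},{"linear": [-0.06,0.05,3.2],"twist": [0,0,0]},{"linear": [-0.06,0.05,3.5],"twist": [0,0,0]},{"linear": [-0.06,0.05,3.5],"twist": [0,0,0]}])

```text
time: 30.4
tcp_pos: [0.4711, 0.1642, 0.1441]
ee_rot: [-0.048, 0.999, -0.0, -0.0]
force: [0.3, -2.3, -2.4]
width: 0.196
grasp_force: 78.7
```

Call:
step_arm(deltas=[{"linear": [0,0,0.4],"twist": [0,0,0]},{"linear": [0,0,0.8],"twist": [0,0,0]},{"linear": [0,0,1.3],"twist": [0,0,0]},{"linear": [0,0,1.8],"twist": [0,0,0]},{"linear": [0,0,2.3],"twist": [0,0,0]},{"linear": [0,0,2.8],"twist": [0,0,0]},{"linear": [0,0,3.2],"twist": [0,0,0]},{"linear": [0,0,3.2],"twist": [0,0,0]}])

```text
time: 31.2
tcp_pos: [0.4709, 0.1639, 0.1118]
ee_rot: [-0.048, 0.999, -0.001, -0.0]
force: [0.6, -6.7, -3.7]
width: 0.198
grasp_force: 80.1
```

```bash
python3 go.py .4713 .1638 .1101 3.2376
```

```text
go [-0.04 -0.01  0.17] [-0.001 -0.001 -0.   ] | tcp [0.471 0.164 0.112] t 31.2 w 0.198 gf 80.1 F [ 0.6 -6.7 -3.7] phi -3.0457 z [-0.001 -0.001 -1.   ] j [ 0.34  0.29 -0.31  0.97 -0.    0.24]
```

Call:
step_arm(deltas=[{"linear": [0,0,0.1],"twist": [0,0,0]},{"linear": [0,0,0.21],"twist": [0,0,0]},{"linear": [0,0,0.21],"twist": [0,0,0]},{"linear": [0,0,0.21],"twist": [0,0,0]}])

```text
time: 31.6
tcp_pos: [0.471, 0.1639, 0.11]
ee_rot: [-0.048, 0.999, -0.0, -0.0]
force: [-1.1, -6.2, 2.8]
width: 0.201
grasp_force: 80.6
```

Call:
step_arm(deltas=[{"linear": [0,0,0],"twist": [0,0,0]},{"linear": [0,0,0],"twist": [0,0,0]},{"linear": [0,0,0],"twist": [0,0,0]},{"linear": [0,0,0],"twist": [0,0,0]},{"linear": [0,0,0],"twist": [0,0,0]}], gripper=0.1)

```text
time: 32.1
tcp_pos: [0.4713, 0.1645, 0.1104]
ee_rot: [-0.048, 0.999, 0.0, 0.0]
force: [0.0, -0.2, 0.8]
width: 0.452
grasp_force: 0.0
```

Call:
step_arm(deltas=[{"linear": [0,0,-4],"twist": [0,0,0]},{"linear": [0,0,-8],"twist": [0,0,0]},{"linear": [0,0,-12],"twist": [0,0,0]},{"linear": [0,-4,-14],"twist": [0,0,0]},{"linear": [0,-9,-14],"twist": [0,0,0]},{"linear": [0,-14,-14],"twist": [0,0,0]},{"linear": [0,-20,-14],"twist": [0,0,0]},{"linear": [0,-26,-14],"twist": [0,0,0]}])

```text
time: 32.9
tcp_pos: [0.4942, -0.0764, 0.2506]
ee_rot: [-0.048, 0.999, 0.0, 0.0]
force: [0.9, 0.6, 0.2]
width: 0.453
grasp_force: 0.0
```

Call:
step_arm(deltas=[{"linear": [0,-4,0],"twist": [0,0,0]},{"linear": [0,-8,0],"twist": [0,0,0]},{"linear": [0,-12,0],"twist": [0,0,0]},{"linear": [0,-16,0],"twist": [0,0,0]},{"linear": [0,-20,0],"twist": [0,0,0]},{"linear": [0,-20,0],"twist": [0,0,0]},{"linear": [0,-20,0],"twist": [0,0,0]}])

```text
time: 33.6
tcp_pos: [0.5133, -0.2741, 0.25]
ee_rot: [-0.047, 0.999, 0.0, -0.0]
force: [-0.0, 0.5, 0.3]
width: 0.453
grasp_force: 0.0
```

```bash
python3 -c "
from meas import *
print(ctrl.observe()['tcp_pos'])
S=snap('side','s8');T=snap('top','t8')
for c in('top','side'):
    for d in ctrl.masks_of(c,'spindle'):
        v,u=np.nonzero(d['region']);print(c,round(d['confidence'],2),len(u),u.min(),u.max(),v.min(),v.max(),u.mean(),v.mean())
    for d in ctrl.search_frame(c,'spindle'): print(c,np.round(d['centre'],3),round(d['confidence'],2))
setposts(XY)
a=S[210:310,235:300][:,:,::-1];b=T[195:255,255:375][:,:,::-1]
cv2.imwrite('pics/c8.png',np.hstack([cv2.resize(a,(260,400),interpolation=2),cv2.resize(b,(540,270),interpolation=2)]) if 0 else np.vstack([cv2.resize(b,(800,400),interpolation=2)]))"
```

```text
[ 0.5133 -0.2741  0.25  ]
top 0.77 638 277 361 215 234 319.7554858934169 224.5203761755486
top 0.48 1703 193 274 211 242 233.7563123899002 227.3810921902525
top [ 0.458 -0.044  0.071] 0.61
side 0.57 872 253 277 216 280 264.5366972477064 245.29357798165137
side [ 0.456 -0.041  0.067] 0.95
D top xy [0.4458 0.4138] 0.705
C top xy [0.4555 0.3304] 0.896
A top xy [0.4705 0.1651] 0.871
A side x,zfoot [0.4719 0.0295] 0.861
C side x,zfoot [0.4545 0.0314] 0.799
D side x,zfoot [0.446  0.0368] 0.738
```

View pics/c8.png

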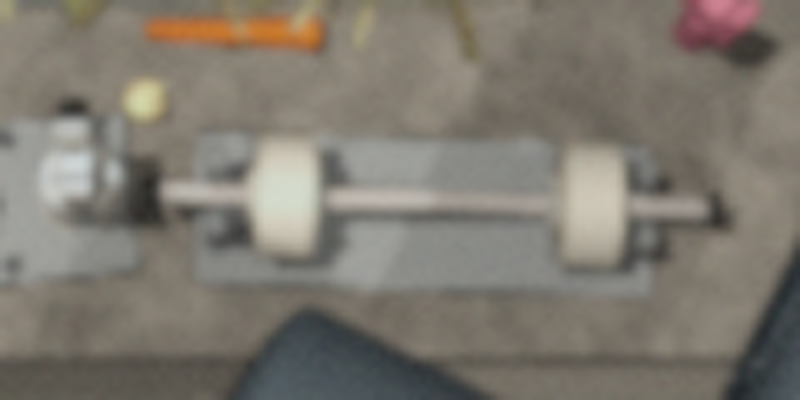

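```bash
python3 -c "
from h import *
T=cv2.imread('pics/t8.png').astype(float);g=T.sum(2)/3
L=[]
for u in range(306,337):
    col=g[216:236,u];v=np.arange(216,236);w=np.clip(col-np.median(col)-15,0,None)
    # restrict to peak
    p=np.argmax(w);s=slice(max(p-3,0),p+4);L.append([u,(w[s]*v[s]).sum()/w[s].sum()])
L=np.array(L);k=np.polyfit(L[:,0],L[:,1],1);print(k,np.std(L[:,1]-np.polyval(k,L[:,0])))
for u in (298,319.9,320.5,344): print(unproj('top',[u,np.polyval(k,u)],.058))
a,b=unproj('top',[[300,np.polyval(k,300)],[340,np.polyval(k,340)]],.058)
print('yaw',np.arctan2(-(a-b)[0],(a-b)[1]))
for v in (np.polyval(k,320),): print(g[215:236,280].round(0))
r=[g[int(round(np.polyval(k,u))),u].round() for u in range(268,372)];print(r)
k2=[g[int(round(np.polyval(k,u)))-4,u].round() for u in range(285,360)];print(k2)
"; python3 go.py .462 -.043 .16 -1.57
```

```text
[nan nan] nan
[[nan nan nan]]
[[nan nan nan]]
[[nan nan nan]]
[[nan nan nan]]
yaw nan
[122. 120. 119. 120. 120. 120. 116. 146. 166. 155. 121. 101.  95.  93.
 102. 107. 112. 116. 119. 122. 123.]
go [ 2.91 23.39  9.06] [-0.     0.    -1.475] | tcp [ 0.514 -0.273  0.251] t 34.0 w 0.449 gf 0.0 F [-0.4  0.1 -0.3] phi -3.0446 z [ 0. -0. -1.] j [-0.49  0.39  0.19  1.37  0.   -0.59]<string>:8: RuntimeWarning: invalid value encountered in scalar divide
Traceback (most recent call last):
ValueError: cannot convert float NaN to integer
```

```bash
python3 -c "
from h import *
T=cv2.imread('pics/t8.png').astype(float);g=T.sum(2)/3
L=[]
for u in list(range(282,292))+list(range(306,337))+list(range(351,359)):
    v=np.arange(220,231);col=g[v,u];w=np.clip(col-col.max()+25,0,None)
    L.append([u,(w*v).sum()/w.sum()])
L=np.array(L);k=np.polyfit(L[:,0],L[:,1],1);res=L[:,1]-np.polyval(k,L[:,0]);m=abs(res)<.7;k=np.polyfit(*L[m].T,1);print(k,m.sum(),np.std(res[m]))
for u in (298,320,344): print(unproj('top',[u,np.polyval(k,u)],.058))
a,b=unproj('top',[[300,np.polyval(k,300)],[340,np.polyval(k,340)]],.058)
print('yaw',np.arctan2(-(a-b)[0],(a-b)[1]))
print([int(g[int(round(np.polyval(k,u))),u]) for u in range(270,368)])
print([int(g[int(round(np.polyval(k,u)))-4,u]) for u in range(288,356)])
"
```

```text
[2.84372205e-02 2.15249373e+02] 49 0.20287590094723953
[[0.46307039 0.04923284 0.058     ]]
[[ 0.46060742 -0.03036796  0.058     ]]
[[ 0.45792015 -0.11721821  0.058     ]]
yaw -0.030931653802649537
[119, 134, 124, 98, 74, 63, 51, 49, 80, 137, 166, 175, 181, 180, 181, 180, 174, 167, 165, 166, 163, 172, 183, 196, 206, 211, 212, 211, 211, 211, 210, 199, 174, 146, 157, 174, 180, 181, 183, 182, 184, 184, 181, 183, 181, 182, 180, 179, 179, 172, 162, 155, 153, 151, 151, 151, 151, 152, 156, 154, 154, 155, 154, 154, 157, 158, 158, 154, 156, 161, 179, 192, 195, 195, 195, 195, 196, 188, 166, 147, 156, 155, 150, 145, 146, 147, 148, 146, 148, 142, 127, 97, 62, 78, 101, 115, 129, 134]
[133, 124, 118, 98, 136, 171, 195, 203, 205, 204, 205, 205, 204, 195, 164, 116, 93, 98, 117, 141, 155, 157, 155, 157, 156, 156, 154, 156, 155, 156, 154, 147, 139, 136, 136, 137, 137, 135, 136, 135, 135, 136, 136, 133, 134, 131, 134, 134, 136, 135, 134, 146, 169, 182, 186, 186, 185, 184, 185, 179, 148, 97, 93, 111, 113, 96, 84, 90]
```

```bash
python3 go.py .4606 -.030 .16 -1.602
```

```text
go [ 2.92 24.7   9.06] [-0.     0.    -1.443] | tcp [ 0.514 -0.273  0.251] t 34.0 w 0.449 gf 0.0 F [-0.4  0.1 -0.3] phi -3.0446 z [ 0. -0. -1.] j [-0.49  0.39  0.19  1.37  0.   -0.59]
```

Call:
step_arm(deltas=[{"linear": [0.4,3,0],"twist": [0,0,-0.14]},{"linear": [0.8,6,0],"twist": [0,0,-0.28]},{"linear": [1.2,9,0],"twist": [0,0,-0.42]},{"linear": [1.6,12,0],"twist": [0,0,-0.56]},{"linear": [2,15,0],"twist": [0,0,-0.7]},{"linear": [2.4,18,0],"twist": [0,0,-0.84]},{"linear": [2.8,21,0],"twist": [0,0,-0.98]},{"linear": [2.9,24,0],"twist": [0,0,-1.12]}])

```text
time: 34.8
tcp_pos: [0.4609, -0.0362, 0.2506]
ee_rot: [-0.574, 0.819, -0.0, 0.0]
force: [0.5, 0.0, 0.5]
width: 0.447
grasp_force: 0.0
```

```bash
python3 go.py .4606 -.030 .16 -1.602
```

```text
go [-0.57  0.25  9.06] [-0.     0.    -0.317] | tcp [ 0.461 -0.036  0.251] t 34.8 w 0.447 gf 0.0 F [0.5 0.  0.5] phi -1.9195 z [ 0. -0. -1.] j [-0.08  0.14 -0.14  1.29 -0.   -1.3 ]
```

Call:
step_arm(deltas=[{"linear": [-0.57,0.25,3],"twist": [0,0,-0.15]},{"linear": [-0.57,0.25,6],"twist": [0,0,-0.3]},{"linear": [-0.57,0.25,9],"twist": [0,0,-0.317]},{"linear": [-0.57,0.25,9],"twist": [0,0,-0.317]},{"linear": [-0.57,0.25,9],"twist": [0,0,-0.317]},{"linear": [-0.57,0.25,9],"twist": [0,0,-0.317]}])

```text
time: 35.4
tcp_pos: [0.4621, -0.0313, 0.162]
ee_rot: [-0.693, 0.721, -0.001, 0.001]
force: [0.5, 0.1, 0.3]
width: 0.451
grasp_force: 0.0
```

```bash
python3 go.py .4606 -.030 .062 -1.602
```

```text
go [-0.12  0.17 10.  ] [-0.002 -0.    -0.007] | tcp [ 0.462 -0.031  0.162] t 35.4 w 0.451 gf 0.0 F [0.5 0.1 0.3] phi -1.6092 z [ 0.002 -0.    -1.   ] j [-0.07  0.18 -0.32  1.07  0.   -1.6 ]
```

Call:
step_arm(deltas=[{"linear": [-0.05,0.08,4],"twist": [0,0,0]},{"linear": [-0.05,0.08,7],"twist": [0,0,0]},{"linear": [-0.05,0.08,9],"twist": [0,0,0]},{"linear": [-0.05,0.08,9.9],"twist": [0,0,0]},{"linear": [-0.05,0.08,9.9],"twist": [0,0,0]},{"linear": [-0.05,0.08,9.9],"twist": [0,0,0]}])

```text
time: 36.0
tcp_pos: [0.4614, -0.0308, 0.0627]
ee_rot: [-0.694, 0.72, -0.001, 0.001]
force: [0.9, 0.2, 0.1]
width: 0.453
grasp_force: 0.0
```

Call:
step_arm(deltas=[{"linear": [0,0,0],"twist": [0,0,0]},{"linear": [0,0,0],"twist": [0,0,0]},{"linear": [0,0,0],"twist": [0,0,0]},{"linear": [0,0,0],"twist": [0,0,0]},{"linear": [0,0,0],"twist": [0,0,0]},{"linear": [0,0,0],"twist": [0,0,0]},{"linear": [0,0,0],"twist": [0,0,0]}], gripper=1)

```text
time: 36.7
tcp_pos: [0.4606, -0.0307, 0.0624]
ee_rot: [-0.694, 0.72, -0.0, 0.0]
force: [-5.7, 1.2, 12.9]
width: 0.11
grasp_force: 78.1
```

```bash
python3 go.py .4585 .2885 .26 -1.4758
```

```text
go [-31.89   1.39 -19.77] [-0.001 -0.    -0.133] | tcp [ 0.461 -0.031  0.062] t 36.7 w 0.11 gf 78.1 F [-5.7  1.2 12.9] phi -1.6083 z [ 0.001 -0.    -1.   ] j [-0.07  0.27 -0.48  0.82 -0.   -1.6 ]
```

Call:
step_arm(deltas=[{"linear": [0,0,-1],"twist": [0,0,0]},{"linear": [0,0,-2],"twist": [0,0,0]},{"linear": [0,0,-4],"twist": [0,0,0]},{"linear": [0,0,-7],"twist": [0,0,0]},{"linear": [0,0,-11],"twist": [0,0,0]},{"linear": [0,0,-15],"twist": [0,0,0]},{"linear": [0,0,-18],"twist": [0,0,0]},{"linear": [0,0,-19.8],"twist": [0,0,0]}])

```text
time: 37.5
tcp_pos: [0.461, -0.0307, 0.2629]
ee_rot: [-0.694, 0.72, -0.001, 0.001]
force: [0.1, -0.4, -3.2]
width: 0.108
grasp_force: 78.5
```

Call:
step_arm(deltas=[{"linear": [-3,0.1,0],"twist": [0,0,-0.02]},{"linear": [-7,0.3,0],"twist": [0,0,-0.04]},{"linear": [-11.5,0.5,0],"twist": [0,0,-0.06]},{"linear": [-16,0.7,0],"twist": [0,0,-0.08]},{"linear": [-20.5,0.9,0],"twist": [0,0,-0.1]},{"linear": [-25,1.1,0],"twist": [0,0,-0.12]},{"linear": [-29,1.3,0],"twist": [0,0,-0.133]},{"linear": [-31.9,1.4,0],"twist": [0,0,-0.133]}])

```text
time: 38.3
tcp_pos: [0.4578, 0.291, 0.2602]
ee_rot: [0.741, -0.672, -0.0, -0.0]
force: [1.4, -0.5, -2.4]
width: 0.108
grasp_force: 78.5
```

```bash
python3 go.py .4585 .2885 .2 -1.4758; python3 -c "
from h import *
S=snap('side');T=snap('top')
a=S[100:250,215:315][:,:,::-1]
cv2.imwrite('pics/c9.png',cv2.resize(a,(400,600),interpolation=2))"
```

```text
go [ 0.26 -0.04  6.02] [-0.001  0.001  0.002] | tcp [0.458 0.291 0.26 ] t 38.3 w 0.108 gf 78.5 F [ 1.4 -0.5 -2.4] phi -1.4735 z [ 0.     0.001 -1.   ] j [ 0.57  0.3   0.09  1.36  0.   -1.1 ]
```

View pics/c9.png

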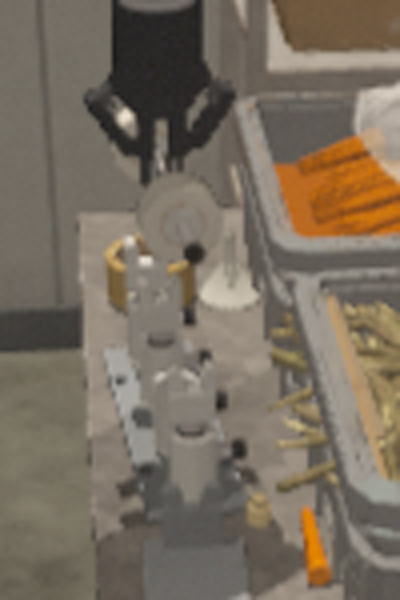

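Call:
step_arm(deltas=[{"linear": [0.3,-0.04,3],"twist": [0,0,0]},{"linear": [0.3,-0.04,6],"twist": [0,0,0]},{"linear": [0.3,-0.04,8.5],"twist": [0,0,0]},{"linear": [0.3,-0.04,9.5],"twist": [0,0,0]},{"linear": [0.3,-0.04,9.8],"twist": [0,0,0]},{"linear": [0.3,-0.04,9.8],"twist": [0,0,0]},{"linear": [0.3,-0.04,9.8],"twist": [0,0,0]}])

```text
time: 39.1
tcp_pos: [0.4598, 0.2859, 0.1628]
ee_rot: [0.74, -0.673, 0.0, -0.001]
force: [-1.2, -0.3, -3.0]
width: 0.107
grasp_force: 78.5
```

```bash
python3 go.py .4585 .288 .1285 -1.4758
```

```text
go [-0.22  0.11  3.43] [-0.002  0.001  0.   ] | tcp [0.46  0.286 0.163] t 39.1 w 0.107 gf 78.5 F [-1.2 -0.3 -3. ] phi -1.4755 z [ 0.002  0.001 -1.   ] j [ 0.56  0.33 -0.12  1.12 -0.   -1.11]
```

Call:
step_arm(deltas=[{"linear": [-0.15,0.08,0.5],"twist": [0,0,0]},{"linear": [-0.15,0.08,1],"twist": [0,0,0]},{"linear": [-0.15,0.08,1.5],"twist": [0,0,0]},{"linear": [-0.15,0.08,1.8],"twist": [0,0,0]},{"linear": [-0.15,0.08,1.8],"twist": [0,0,0]},{"linear": [-0.15,0.08,1.8],"twist": [0,0,0]}])

```text
time: 39.7
tcp_pos: [0.4582, 0.287, 0.1434]
ee_rot: [0.74, -0.673, -0.0, 0.0]
force: [0.7, 0.2, -2.9]
width: 0.111
grasp_force: 78.5
```

```bash
python3 go.py .4585 .288 .1285 -1.4758
```

```text
go [-0.09 -0.04  1.49] [ 0. -0.  0.] | tcp [0.458 0.287 0.143] t 39.7 w 0.111 gf 78.5 F [ 0.7  0.2 -2.9] phi -1.4754 z [-0. -0. -1.] j [ 0.56  0.34 -0.15  1.08 -0.   -1.11]
```

Call:
step_arm(deltas=[{"linear": [-0.09,0,0.4],"twist": [0,0,0]},{"linear": [-0.09,0,0.8],"twist": [0,0,0]},{"linear": [-0.09,0,1.1],"twist": [0,0,0]},{"linear": [-0.09,0,1.3],"twist": [0,0,0]},{"linear": [-0.09,0,1.3],"twist": [0,0,0]}])

```text
time: 40.2
tcp_pos: [0.458, 0.2878, 0.13]
ee_rot: [0.74, -0.673, -0.0, 0.0]
force: [-0.1, 0.8, -3.0]
width: 0.109
grasp_force: 78.5
```

```bash
python3 go.py .4585 .288 .1285 -1.4758
```

```text
go [-0.01 -0.06  0.15] [ 0. -0.  0.] | tcp [0.458 0.288 0.13 ] t 40.2 w 0.109 gf 78.5 F [-0.1  0.8 -3. ] phi -1.4754 z [-0. -0. -1.] j [ 0.56  0.35 -0.17  1.05 -0.   -1.11]
```

Call:
step_arm(deltas=[{"linear": [0,0,0.08],"twist": [0,0,0]},{"linear": [0,0,0.08],"twist": [0,0,0]},{"linear": [0,0,0.08],"twist": [0,0,0]}])

```text
time: 40.5
tcp_pos: [0.4582, 0.288, 0.1297]
ee_rot: [0.74, -0.673, 0.0, -0.0]
force: [-0.2, 0.0, -2.3]
width: 0.107
grasp_force: 78.4
```

Call:
step_arm(deltas=[{"linear": [0,0,0.05],"twist": [0,0,0]},{"linear": [0,0,0.05],"twist": [0,0,0]},{"linear": [0,0,0.05],"twist": [0,0,0]}])

```text
time: 40.8
tcp_pos: [0.4582, 0.288, 0.1292]
ee_rot: [0.74, -0.673, 0.0, -0.0]
force: [0.0, 0.5, -1.0]
width: 0.106
grasp_force: 78.5
```

Call:
step_arm(deltas=[{"linear": [0,0,0.03],"twist": [0,0,0]},{"linear": [0,0,0.03],"twist": [0,0,0]},{"linear": [0,0,0.03],"twist": [0,0,0]},{"linear": [0,0,0.03],"twist": [0,0,0]},{"linear": [0,0,0.03],"twist": [0,0,0]}], gripper=0.1)

```text
time: 41.3
tcp_pos: [0.4581, 0.288, 0.1289]
ee_rot: [0.74, -0.673, 0.0, -0.0]
force: [-0.0, 0.3, -0.3]
width: 0.446
grasp_force: 0.0
```

Call:
step_arm(deltas=[{"linear": [0,0,-2],"twist": [0,0,0]},{"linear": [0,0,-5],"twist": [0,0,0]},{"linear": [0,0,-9],"twist": [0,0,0]},{"linear": [0,0,-13],"twist": [0,0,0]},{"linear": [3,0,-15],"twist": [0,0,0]},{"linear": [8,0,-15],"twist": [0,0,0]},{"linear": [13,0,-15],"twist": [0,0,0]},{"linear": [19,0,-15],"twist": [0,0,0]}])

```text
time: 42.1
tcp_pos: [0.4751, 0.1071, 0.279]
ee_rot: [0.74, -0.672, 0.0, -0.0]
force: [1.2, 0.2, -0.3]
width: 0.449
grasp_force: 0.0
```

Call:
step_arm(deltas=[{"linear": [5,0,0],"twist": [0,0,0]},{"linear": [10,0,0],"twist": [0,0,0]},{"linear": [15,0,0],"twist": [0,0,0]},{"linear": [20,0,0],"twist": [0,0,0]},{"linear": [24,0,0],"twist": [0,0,0]},{"linear": [24,0,0],"twist": [0,0,0]}])

```text
time: 42.7
tcp_pos: [0.498, -0.1343, 0.2784]
ee_rot: [0.738, -0.674, 0.0, 0.0]
force: [-0.9, -0.9, 0.7]
width: 0.452
grasp_force: 0.0
```

```bash
python3 -c "
from h import *
np.set_printoptions(precision=4,suppress=True)
s=ctrl.observe();print(s['tcp_pos'],s['force'],s['time'])
S=snap('side','sf');T=snap('top','tf')
for c in('top','side'):
    for n in('spindle','post_0'):
        for d in ctrl.search_frame(c,n): print(c,n,np.round(d['centre'],3),round(d['confidence'],2))
    for d in ctrl.masks_of(c,'spindle'):
        v,u=np.nonzero(d['region']);print(c,round(d['confidence'],2),len(u),u.min(),u.max(),v.min(),v.max(),u.mean(),v.mean())
# expected ends
cs,sn=np.cos(.0945),np.sin(.0945)
for o in(-.156,-.148,0,.148,.156):
    P=[.4585-sn*o,.2885+cs*o,.121];print(o,proj('top',P),proj('side',P))
g=T.astype(float).sum(2)/3
q=np.array([[.4585-sn*o,.2885+cs*o,.124] for o in np.arange(-.17,.171,.0025)])
r=[int(max(samp(g.astype(np.float32),proj('top',q[i:i+1])+[0,dv])[0] for dv in(0,))) for i in range(len(q))]
print(list(zip((np.arange(-170,171,2.5)).tolist(),r)))
"
```

```text
[ 0.498  -0.1343  0.2784] [-0.8825 -0.8901  0.7388] 42.7
top spindle [0.461 0.295 0.136] 0.95
top spindle [ 0.442 -0.352  0.077] 0.75
top post_0 [0.451 0.326 0.129] 0.56
top post_0 [0.462 0.166 0.129] 0.54
top 0.83 641 185 274 210 234 229.396255850234 221.94539781591263
side spindle [0.452 0.344 0.135] 0.92
side spindle [0.465 0.154 0.101] 0.36
side post_0 [0.444 0.314 0.119] 0.64
side post_0 [ 0.561 -0.19   0.078] 0.58
side post_0 [0.467 0.154 0.099] 0.52
side 0.91 461 243 269 158 201 255.16268980477224 177.23427331887203
side 0.36 42 277 282 223 231 279.5 227.0
-0.156 [[274.6822 218.0945]] [[263.7663 200.1754]]
-0.148 [[272.4003 218.3125]] [[263.3437 198.9792]]
0 [[230.0859 222.3545]] [[256.1868 178.7191]]
0.148 [[187.5832 226.4145]] [[250.0915 161.4642]]
0.156 [[185.2804 226.6345]] [[249.7877 160.6042]]
[(-170.0, 111), (-167.5, 106), (-165.0, 104), (-162.5, 101), (-160.0, 96), (-157.5, 87), (-155.0, 76), (-152.5, 78), (-150.0, 99), (-147.5, 134), (-145.0, 157), (-142.5, 171), (-140.0, 177), (-137.5, 177), (-135.0, 177), (-132.5, 177), (-130.0, 176), (-127.5, 174), (-125.0, 173), (
[... 911 characters left out ...]
2.5, 183), (45.0, 183), (47.5, 180), (50.0, 178), (52.5, 174), (55.0, 169), (57.5, 157), (60.0, 141), (62.5, 124), (65.0, 123), (67.5, 137), (70.0, 161), (72.5, 186), (75.0, 200), (77.5, 207), (80.0, 209), (82.5, 209), (85.0, 209), (87.5, 209), (90.0, 210), (92.5, 209), (95.0, 208), (97.5, 208), (100.0, 204), (102.5, 197), (105.0, 189), (107.5, 184), (110.0, 183), (112.5, 183), (115.0, 182), (117.5, 181), (120.0, 179), (122.5, 176), (125.0, 173), (127.5, 172), (130.0, 172), (132.5, 174), (135.0, 176), (137.5, 178), (140.0, 178), (142.5, 177), (145.0, 166), (147.5, 145), (150.0, 116), (152.5, 85), (155.0, 88), (157.5, 101), (160.0, 117), (162.5, 124), (165.0, 125), (167.5, 125), (170.0, 125)]
```

```bash
python3 -c "
from cell import ctrl
print(ctrl.job_done())"
```

```text
the job is handed in; nothing more can be done
None
```

I set the three posts in the rack into sleeves A, C and D and laid the spindle in their forks, then handed the job in after about 43 s. The spindle measured centred to within about 1 mm. Post depths come from the arm's position readings, touch-checked on C only.

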